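# Stand the post in the fixture and tap the wedge tight

## Task

The steel box-section post has toppled over: stand it upright on the plate of the blue wedge fixture, in the pocket between the fence and the yellow wedge. Then pick up the hammer and tap the wedge's butt with it, at least three separate taps, until the wedge stops advancing and clamps the post tight against the fence. Lay the hammer back flat on the table clear of the fixture; move the wedge only with the hammer and leave the other things alone.

Things in the scene. Friction and masses are not known exactly. Their poses are not given: they have to be found in the camera images.
- pocket (a point): Centre of the floor of the fixture's pocket, where the post is to stand: on the grey ground plate (150 x 150 mm), 8 mm above the table. Axes: x towards the blue fence (face at x = +25.5 mm), y towards the blue end stop (face at y = +28 mm) and the way the wedge is driven, z up. Open at -y. With the wedge fully back its face is at x = -26.5 mm. The fixture is bolted down; place and yaw vary.
- fence_top (a point): Middle of the top of the blue fence, 50 mm above the table (bolt heads 7 mm higher); fence 100 mm long in y, 22 mm thick. The end stop is as high. The slanted blue keeper behind the wedge, 45 to 75 mm on the pocket's -x side, tops out at 52 mm. Axes as the pocket's.
- wedge (a joint): Travel of the yellow wedge in m, 0 = fully back, at most 0.08. It is captive and slides level along the keeper (direction 0.243 x + 0.970 y in the pocket's axes), so its face nears the fence by 0.24 mm per mm. About 4 N moves it; it stays where left. With the post between it and the fence it comes tight at about 0.05; firm taps of 15 N or so set it.
- wedge_butt (a point): Centre of the wedge's flat butt (thick) end, the face to tap: 41 mm wide, 32 mm high, 26 mm above the table. The wedge is 110 mm long and 14 mm wide at its thin end. Axes as the pocket's: tap towards +y.
- post_centre (a point): Centre of the dark steel box-section post, 40 x 40 mm, 140 mm long, open at both ends, about 0.5 kg. Its y axis runs along its length (either end may be up). At the start it lies on the table on a side, its centre 20 mm up.
- hammer_shaft (a point): Point on the hammer's bare round steel shaft (12 mm thick), a good place to grip, 33 mm on the head's side of the balance point. Chipping hammer, 0.38 kg, lying flat, shaft axis 10.5 mm above the table. Axes: y along the shaft towards the head, x along the head, z up. Black rubber handle 24 mm thick from 31 to 169 mm behind this point.
- hammer_head (a point): Centre of the hammer's head, 90 mm along the shaft from hammer_shaft; the head is 150 mm long, its two striking tips 75 mm to either side along x, 18 mm across and 21 mm high. Same axes as hammer_shaft. Either tip may strike.
- v_block: Bystander: steel V-block, 45 x 50 x 42 mm, at the back; origin at the centre of its underside. Leave it alone.
- weld_magnet: Bystander: red welding magnet, 78 x 105 x 20 mm, flat at the back; origin at the centre of its underside. Leave it alone.

How it is judged:
On the way, in this order (a step that is already met when the one before it is completed fails the run):
1. the post stands upright on the plate in the pocket, let go ((angle between post_centre's own y axis and vertical below 0.06 rad or angle between post_centre's own y axis and vertical above 3.0816 rad) and x of post_centre in the frame of pocket between -0.014 and 0.014 m and y of post_centre in the frame of pocket between -0.025 and 0.02 m and z of post_centre in the frame of pocket below 0.074 m and linear speed of post below 0.02 m/s and contact force between the fingers and post below 0.1 N), for 0.2 s.
2. tap 1: the hammer strikes the wedge (contact force between hammer and wedge above 2 N).
3. the hammer comes off the wedge again (contact force between hammer and wedge below 0.1 N), for 0.1 s.
4. tap 2: the hammer strikes the wedge (contact force between hammer and wedge above 2 N).
5. the hammer comes off the wedge again (contact force between hammer and wedge below 0.1 N), for 0.1 s.
6. tap 3: the hammer strikes the wedge (contact force between hammer and wedge above 2 N).
At the end, for the whole second after the job is handed in: The post stands upright (within 3 degrees), still, on the plate in the pocket (within 14 mm of its centre across, 20 mm along), pressed by the wedge with over 5 N; the hammer lies flat and still on the table (head and shaft below 25 mm), clear of fixture and wedge ((angle between post_centre's own y axis and vertical below 0.06 rad or angle between post_centre's own y axis and vertical above 3.0816 rad) and x of post_centre in the frame of pocket between -0.014 and 0.014 m and y of post_centre in the frame of pocket between -0.025 and 0.02 m and z of post_centre in the frame of pocket below 0.074 m and linear speed of each of post, hammer below 0.02 m/s and contact force between wedge and post above 5 N and height (world z) of each of hammer_head, hammer_shaft below 0.025 m and contact force between hammer and fixture below 0.1 N and contact force between hammer and wedge below 0.1 N); the robot touches nothing.
It fails at once if the robot itself pushes the wedge (contact force between any of the fingers, the arm and wedge above 1 N).
It fails at once if another thing on the table is pushed more than 30 mm from its place (distance of any of v_block, weld_magnet from where it was at the start of the episode above 0.03 m).
It also fails if it takes over 64 s, if anything falls off the work surface, if the arm or the gripper's body presses on something with over 40 N, if the wrist force passes 120 N, or if a joint passes its speed limit or range.

## Robot

A 6-joint arm with a two-finger parallel gripper is mounted at the origin on the work surface; the furniture and walls round the work are solid. World frame = base frame: x ahead of the robot, y to its left, z up, the work surface at z = 0. Lengths are in m, angles in rad, forces in N, time in s.
With the tool pointing down it reaches from about 0.4 to 0.925 m from the base axis. Payload 3.4 kg.
Tool frame: the origin (TCP) lies at the very end of the fingers, on their centre line; the grasp point (between the pads) lies 19 mm behind it (r.pinch_z is the distance from the TCP to the grasp point, in m); z points along the fingers, x is the direction in which the jaws open and shut, and the axes are right-handed (so a half turn about z gives the same grasp; the last joint's range is limited). The gripper opens to 85 mm and grips with 20 to 120 N. Pads are 22 mm wide; open, the fingers measure 114 mm over their backs; the gripper's body (76 mm by 85 mm) begins 54 mm behind the grasp point. The pads swing forward as they close: fully open they stand 13 mm farther back than shut.
Start: joints at [-1.175, 0.307, 1.506, -0, 1.328, -0.073], TCP at [0.26, -0.513, 0.208] pointing down, gripper open.
Joint ranges: [-3.12, 3.12], [-1.05, 2.28], [0.14, 2.33], [-1.42, 4.57], [0.1, 2.73], [-2.68, 2.68]. Speed limits (rad/s): [2.57, 2.57, 3.14, 3.14, 3.14, 3.14].

## Interface

Orientations are given as a unit quaternion [x, y, z, w].
In Python, from station import r, camera, camera_params, models gives the robot as it stands.
- The arm moves only by the shell command python3 -m creep 'ROWS' [FORCE]. ROWS is text: rows parted by semicolons, each of 5 numbers parted by spaces: the shift along the tool's x, y, z each as a share of 0.04 m, from -1 to 1, then the turn about the tool's z as a share of 6 degrees, from -1 to 1, then the opening, from 0 (shut) to 1 (fully open). A call has 1 to 12 rows; each row shifts and turns the commanded pose from where the row before left it, along the tool's axes as they then stand; what a row does not reach is not made up. A row lasts 1/10 s, in which the tool goes at most 50 mm and 8.59 degrees, less where a joint would pass 70% of its speed; a pose out of reach is approached as far as the arm can. A call with a number of a shift or a turn outside -1 to 1 is refused whole. A call with a gripper value outside its range is refused whole. The fingers move at their own pace and stop on an object; FORCE is the grip in N (left out, the last holds). Time passes only in rows, so rows that do not move let the fingers close. It gives the time, the measured TCP pose, the force and the opening at its end, in the units of the state.
- r.read_state(): the state, without advancing time (a new reading comes with each control period).
- camera(name): name is "side" or "top"; returns (picture, depth): 480x640x3 uint8, red, green, blue; 480x640 float32, m along the optical axis (not along the pixel's ray), 0 where there is no reading.
- camera_params(name): a dict with "fx", "fy", "cx", "cy" (pixels), "distortion" ([k1, k2, p1, p2, k3] as OpenCV has them; the pictures are not rectified), "pose" (4x4, takes a point from camera to world coordinates). Camera axes: x right, y up, looking along -z (the intrinsics and any distortion apply to the point x, -y, -z); pixel columns grow to the right and rows downward; lengths in m; the calibration is good to about 2 mm. A picture is of the moment at which its call begins. camera_params takes no time and is no camera call.
- r.close_job(): hands the job in, once; it reports no verdict.
Trained networks look in the newest picture that a camera, given by its name, has taken for a name from the list of things; names that differ only in an ending like _2 or _b are one class to them, and where a whole thing is asked for, a point or a joint stands for the part that bears it (a point fixed in the world has none). Each returns a list of dicts, best first, with "confidence" (0 to 1); they miss things now and then, are a little off and sometimes report something else, mostly with a low value. They report only what shows in the picture. A call takes as long as a camera call.
- models.boxes_of(camera, thing): "extent" ([centre column, centre row, width, height] in pixels, round what is visible of it).
The state is a dict: "time_s": time; "joint_positions": joint angles; "qvel": joint speeds; "joint_efforts": joint torques, N m; "tcp_pos": TCP position; "tool_rot": TCP orientation; "contact_force": force on the tool from outside, world axes, zero at the start; "moment": the same for the moment, N m; "finger_gap": finger opening in m.
Only numpy, scipy, OpenCV 4.12 (cv2) and the standard library are available. Lean on these libraries where they do the work, as an engineer would, in place of code of your own. Each camera call takes 0.05 s, during which the arm holds its last target.

## Working session

There is one attempt and no reset: what is moved stays moved. The work goes in short steps, Python scripts to look and compute and a shell command to move; the robot and the scene stay as the last step left them, time stands still between calls to the robot, and variables do not carry over. Pictures are saved under pics/ and viewed, and the job is handed in when it is done.

```bash
ls; mkdir -p pics
cat > h.py <<'E'
import numpy as np, cv2
from station import r, camera, camera_params, models
def ray(name,u,v):
    p=camera_params(name);K=np.array([[p['fx'],0,p['cx']],[0,p['fy'],p['cy']],[0,0,1]])
    q=cv2.undistortPoints(np.array([[[u,v]]],float),K,np.array(p['distortion'],float))[0,0]
    T=np.array(p['pose']);return T[:3,3],T[:3,:3]@np.array([q[0],-q[1],-1.])
def at_z(name,u,v,z):
    o,d=ray(name,u,v);return o+d*(z-o[2])/d[2]
def at_d(name,u,v,d):
    o,dd=ray(name,u,v);return o+dd*d
def proj(name,P):
    p=camera_params(name);K=np.array([[p['fx'],0,p['cx']],[0,p['fy'],p['cy']],[0,0,1]])
    T=np.array(p['pose']);c=(np.atleast_2d(P)-T[:3,3])@T[:3,:3];c=c*[1,-1,-1]
    return cv2.projectPoints(c.reshape(-1,1,3),np.zeros(3),np.zeros(3),K,np.array(p['distortion'],float))[0][:,0]
def cloud(name,depth):
    p=camera_params(name);K=np.array([[p['fx'],0,p['cx']],[0,p['fy'],p['cy']],[0,0,1]])
    uu,vv=np.meshgrid(np.arange(640.),np.arange(480.))
    q=cv2.undistortPoints(np.stack([uu,vv],-1).reshape(-1,1,2),K,np.array(p['distortion'],float)).reshape(480,640,2)
    T=np.array(p['pose']);c=np.stack([q[...,0],-q[...,1],-np.ones((480,640))],-1)*depth[...,None]
    return c@T[:3,:3].T+T[:3,3]
def shot(name,tag):
    im,d=camera(name);cv2.imwrite(f'pics/{tag}.png',im[...,::-1]);np.savez(f'pics/{tag}.npz',im=im,d=d);return im,d
E
python3 - <<'E'
from h import *
for n in('top','side'):
    shot(n,n+'0');p=camera_params(n);print(n,{k:(np.round(v,3).tolist()) for k,v in p.items()})
    for t in('post_centre','hammer_shaft','hammer_head','wedge','wedge_butt','v_block','weld_magnet','fence_top','pocket'):
        print(t,[(np.round(b['extent']).tolist(),round(b['confidence'],2)) for b in models.boxes_of(n,t)][:3])
print(r.read_state())
E
```

```text
pics
top {'fx': 512.795, 'fy': 512.795, 'cx': 316.275, 'cy': 235.842, 'distortion': [-0.142, 0.0, 0.0, 0.0, 0.0], 'pose': [[-0.006, 0.998, -0.06, 0.458], [-1.0, -0.006, 0.008, -0.017], [0.008, 0.06, 0.998, 1.175], [0.0, 0.0, 0.0, 1.0]]}
post_centre [([140.0, 254.0, 55.0, 56.0], 0.98)]
hammer_shaft [([476.0, 284.0, 57.0, 118.0], 0.96), ([140.0, 254.0, 55.0, 55.0], 0.43)]
hammer_head [([474.0, 284.0, 58.0, 120.0], 0.69)]
wedge [([380.0, 264.0, 51.0, 13.0], 0.56)]
wedge_butt [([383.0, 264.0, 50.0, 14.0], 0.63)]
v_block [([288.0, 192.0, 28.0, 32.0], 0.8)]
weld_magnet [([424.0, 194.0, 33.0, 49.0], 0.96)]
fence_top []
pocket [([364.0, 256.0, 85.0, 82.0], 0.85)]
side {'fx': 572.873, 'fy': 572.873, 'cx': 309.624, 'cy': 241.126, 'distortion': [-0.045, 0.0, 0.0, 0.0, 0.0], 'pose': [[0.913, 0.208, -0.351, -0.04], [-0.408, 0.448, -0.795, -1.283], [-0.008, 0.869, 0.494, 0.84], [0.0, 0.0, 0.0, 1.0]]}
post_centre [([250.0, 199.0, 22.0, 26.0], 0.89)]
hammer_shaft [([335.0, 332.0, 123.0, 36.0], 0.85)]
hammer_head [([335.0, 331.0, 126.0, 39.0], 0.72)]
wedge [([325.0, 289.0, 15.0, 18.0], 0.41)]
wedge_b
[... 258 characters left out ...]
63)]
{'time_s': 1.0, 'joint_positions': array([-1.17555644e+00,  3.06760072e-01,  1.50640537e+00,  1.77145366e-05,
        1.32835595e+00, -7.35170325e-02]), 'qvel': array([ 0.0021941 , -0.00049692, -0.00021021, -0.00164465,  0.00202914,
        0.00146878]), 'joint_efforts': array([-1.74391083e-03, -4.57496524e+01, -2.52343673e+01, -4.48060009e-04,
        8.31272191e-04,  2.61713143e-05]), 'tcp_pos': array([ 0.25975498, -0.51300521,  0.20792577]), 'tool_rot': array([ 8.51989978e-01, -5.23558092e-01,  3.39298231e-05,  1.38568938e-05]), 'contact_force': array([ 0.55631341,  0.20224951, -0.05127204]), 'moment': array([-0.05784457,  0.01248951,  0.02795504]), 'finger_gap': 0.08507593090850668}
```

Run:
```python
import cv2
a=cv2.imread('pics/top0.png');b=cv2.imread('pics/side0.png')
cv2.imwrite('pics/t_crop.png',cv2.resize(a[170:360,90:530],(800,345),interpolation=cv2.INTER_CUBIC))
cv2.imwrite('pics/t_fix.png',cv2.resize(a[200:310,300:440],(763,600),interpolation=cv2.INTER_CUBIC))
cv2.imwrite('pics/s_crop.png',cv2.resize(b[180:360,230:430],(667,600),interpolation=cv2.INTER_CUBIC))
```

```text
(no output)
```

View pics/t_crop.png

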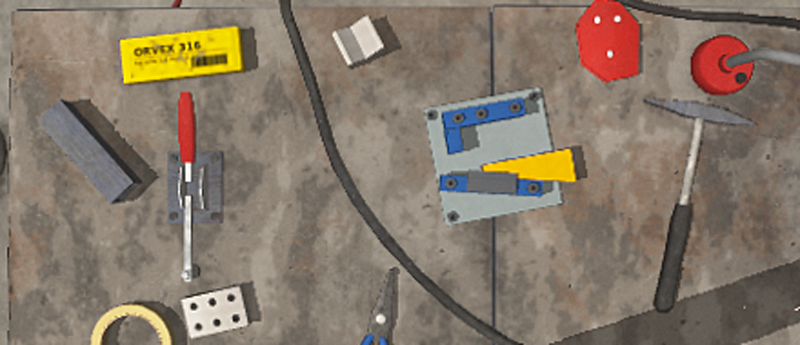

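View pics/t_fix.png

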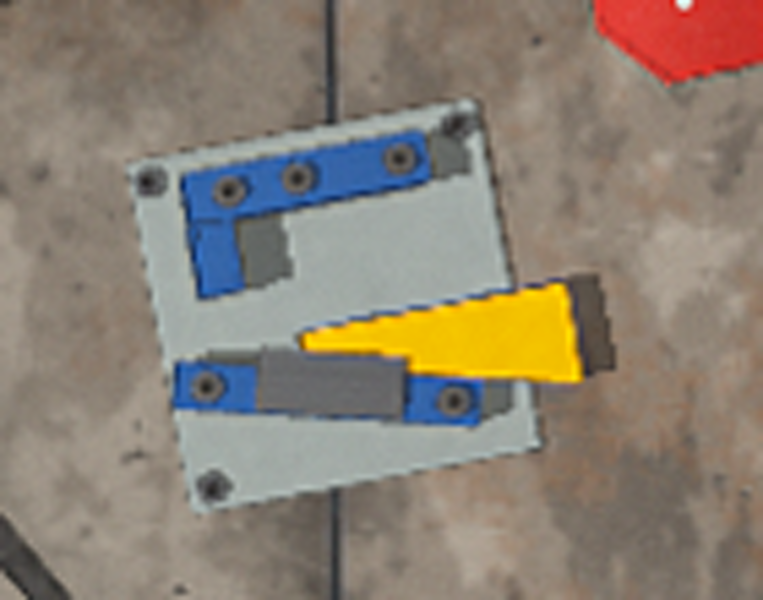

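View pics/s_crop.png

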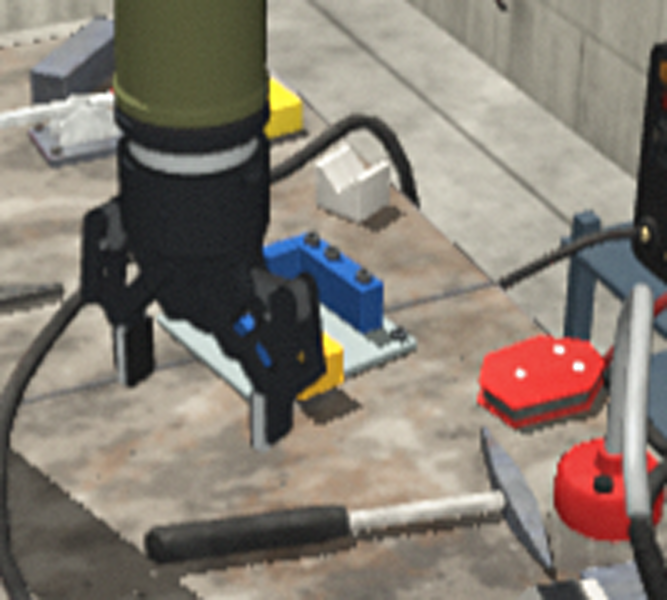

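View pics/top0.png

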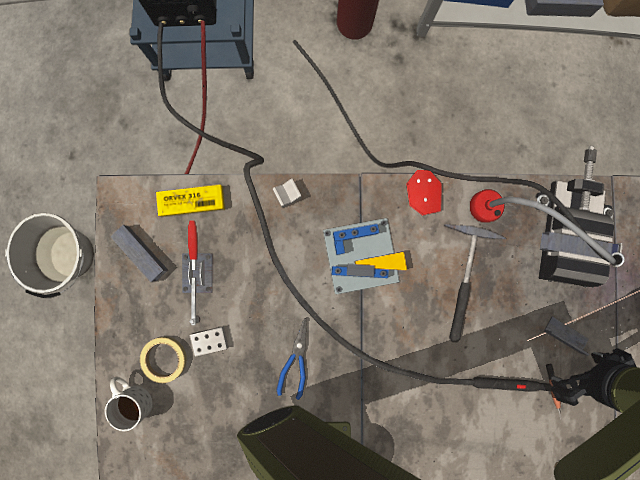

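Run:
```python
from h import *
z=np.load('pics/top0.npz');im=z['im'];d=z['d'];C=cloud('top',d)
def px(u,v):return 300+u/5.45,200+v/5.4545
for n,(u,v) in dict(tl=(128,160),tr=(470,98),br=(540,443),bl=(197,512)).items():print(n,at_z('top',*px(u,v),.008).round(4))
hsv=cv2.cvtColor(im,cv2.COLOR_RGB2HSV)
def rect(mask,name):
    P=C[mask];c,s,a=cv2.minAreaRect(P[:,:2].astype(np.float32));print(name,len(P),np.round(c,4),np.round(s,4),round(a,2),'z',np.percentile(P[:,2],[5,50,95]).round(4))
    return P
vv,uu=np.mgrid[:480,:640]
def box(c,w):return (abs(uu-c[0])<w[0])&(abs(vv-c[1])<w[1])
H,S,V=hsv[...,0],hsv[...,1],hsv[...,2]
plate=box((364,256),(60,60))&(C[...,2]>.004)&(C[...,2]<.013)
rect(plate,'plate')
blue=box((364,256),(60,60))&(H>95)&(H<125)&(S>120);
rect(blue,'blue')
fence=blue&(C[...,2]>.044)&(vv<250);rect(fence,'fence')
yel=box((364,256),(60,60))&(H>18)&(H<32)&(S>150);rect(yel,'wedge'); rect(yel&(C[...,2]>.035),'wedgetop')
post=box((140,254),(40,40))&(C[...,2]>.03);P=rect(post,'post')
ham=box((476,284),(40,70))&(C[...,2]>.006);rect(ham,'ham')
vb=box((288,192),(25,25))&(C[...,2]>.02);rect(vb,'vb')
wm=box((424,194),(30,30))&(C[...,2]>.012);rect(wm,'wm')
tab=box((364,256),(300,80));print(np.median(C[tab][:,2]))
m=np.zeros((480,640,3),np.uint8);m[post]=(0,0,255);m[ham]=(0,255,0);m[fence]=(255,0,0);m[yel]=(0,255,255);m[plate]=128
cv2.imwrite('pics/mask.png',m[170:360,90:530])
```

```text
tl [ 0.5429 -0.0427  0.008 ]
tr [ 0.5683 -0.1868  0.008 ]
br [ 0.4234 -0.2144  0.008 ]
bl [ 0.396  -0.0704  0.008 ]
plate 3039 [ 0.4825 -0.1357] [0.2712 0.2711] 89.31 z [0.0043 0.0079 0.0116]
blue 640 [ 0.4964 -0.1032] [0.1675 0.1164] 86.15 z [0.0412 0.049  0.0537]
fence 405 [ 0.5233 -0.1144] [0.0415 0.0997] 10.77 z [0.0467 0.0504 0.0541]
wedge 564 [ 0.4637 -0.124 ] [0.0387 0.2148] 3.94 z [0.0382 0.0422 0.0459]
wedgetop 549 [ 0.4711 -0.1209] [0.2082 0.0378] 89.51 z [0.0387 0.0422 0.0459]
post 1171 [0.5123 0.2124] [0.1495 0.4463] 5.29 z [0.0367 0.0412 0.0451]
ham 1485 [ 0.4179 -0.2628] [0.2844 0.4787] 6.97 z [0.0099 0.0204 0.0369]
vb 470 [0.5578 0.0056] [0.1977 0.0495] 26.7 z [0.0238 0.0362 0.0455]
wm 1314 [ 0.549  -0.1945] [0.1048 0.3852] 42.22 z [0.0151 0.0194 0.0235]
0.001235270641714914
```

View pics/mask.png

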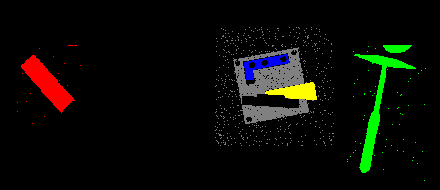

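```bash
cat > m.py <<'E'
from h import *
z=np.load('pics/top0.npz');im=z['im'];d=z['d'];C=cloud('top',d)
def px(u,v):return 300+u/5.45-.4,200+v/5.4545-.4
y=np.radians(10.5);R=np.array([[np.cos(y),-np.sin(y)],[np.sin(y),np.cos(y)]])
c=np.array([.4826,-.1286])
for n,(u,v,h) in dict(f_lo=(182,178,.05),f_ro=(423,130,.05),f_ri=(432,182,.05),es_out=(200,298,.05),es_in=(243,288,.05),es_corner=(236,212,.05),w_tipU=(302,334,.042),w_bU=(568,283,.042),w_bL=(582,382,.042),k_r=(480,425,.05),k_l=(174,362,.05)).items():
    p=at_z('top',*px(u,v),h)[:2];print(n,p.round(4),'in plate frame',((p-c)@R*1000).round(1))
def rect(mask,name):
    m=cv2.morphologyEx(mask.astype(np.uint8),cv2.MORPH_OPEN,np.ones((3,3)));n,l,st,_=cv2.connectedComponentsWithStats(m)
    k=1+np.argmax(st[1:,4]);P=C[l==k];c,s,a=cv2.minAreaRect(P[:,:2].astype(np.float32))
    # pixel-based rect
    print(name,len(P),np.round(c,4),np.round(s,4),round(a,2),'z',np.median(P[:,2]).round(4));return l==k
vv,uu=np.mgrid[:480,:640]
def box(c,w):return (abs(uu-c[0])<w[0])&(abs(vv-c[1])<w[1])
post=rect(box((140,254),(40,40))&(C[...,2]>.03),'post')
ys,xs=np.nonzero(post);Q=np.array([at_z('top',u,v,.04)[:2] for u,v in zip(xs,ys)]);cc,s,a=cv2.minAreaRect(Q.astype(np.float32));print('post@z',np.round(cc,4),np.round(s,4),a,np.round(cv2.boxPoints((cc,s,a)),4).tolist(), 'mean',Q.mean(0).round(4))
ham=rect(box((476,290),(40,68))&(C[...,2]>.006)&~((vv<220)),'ham')
ys,xs=np.nonzero(ham);Q=np.array([at_z('top',u,v,.012)[:2] for u,v in zip(xs,ys)])
head=ys<241;sh=(ys>246)
Hh=Q[head];ax=cv2.fitLine(Q[sh].astype(np.float32),cv2.DIST_L2,0,.01,.01).ravel();print('shaft line',ax.round(4))
a2=cv2.fitLine(Hh.astype(np.float32),cv2.DIST_L2,0,.01,.01).ravel();print('head line',a2.round(4),'range',Hh.min(0),Hh.max(0))
dirn=ax[:2]*np.sign(ax[0]);t=(Q-ax[2:])@dirn;print('extent along shaft',t.min(),t.max(),'end pt',ax[2:]+dirn*t.min(),ax[2:]+dirn*t.max())
# width profile
n=np.array([-dirn[1],dirn[0]]);w=(Q-ax[2:])@n
for k in np.arange(t.min(),t.max(),.008):
    s=(t>=k)&(t<k+.008); print(round(k,3),round(w[s].max()-w[s].min(),4),round(w[s].mean(),4),end=' | ')
E
python3 m.py
```

```text
f_lo [ 0.5334 -0.0626] in plate frame [62.  55.6]
f_ro [ 0.5523 -0.1605] in plate frame [ 62.7 -44. ]
f_ri [ 0.5312 -0.1638] in plate frame [ 41.4 -43.5]
es_out [ 0.485  -0.0695] in plate frame [13.1 57.7]
es_in [ 0.4889 -0.0868] in plate frame [13.8 39.9]
es_corner [ 0.5195 -0.0843] in plate frame [44.4 36.9]
w_tipU [ 0.4703 -0.1111] in plate frame [-8.9 19.4]
w_bU [ 0.4902 -0.2201] in plate frame [ -9.2 -91.4]
w_bL [ 0.4499 -0.2253] in plate frame [-49.8 -89.1]
k_r [ 0.433  -0.1821] in plate frame [-58.5 -43.6]
k_l [ 0.4593 -0.0588] in plate frame [-10.2  72.9]
post 1147 [0.455  0.2194] [0.4594 0.1094] 77.42 z 0.0411
post@z [0.4905 0.3783] [0.1423 0.0438] 42.63960266113281 [[0.42340001463890076, 0.34630000591278076], [0.453000009059906, 0.3140000104904175], [0.557699978351593, 0.41040000319480896], [0.5281000137329102, 0.44269999861717224]] mean [0.4904 0.3779]
ham 1231 [ 0.4811 -0.2328] [0.3722 0.272 ] 64.89 z 0.0198
shaft line [ 0.9765 -0.2155  0.3785 -0.3587]
head line [ 0.2099  0.9777  0.5358 -0.3942] range [ 0.51619395 -0.45752842] [ 0.55115819 -0.33161128]
extent along shaft -0.09833843280922938 0.17256478452001175 end pt [ 0.28244722 -0.33750592] [ 0.54698301 -0.39589569]
-0.098 0.0189 0.0 | -0.09 0.0226 -0.0003 | -0.082 0.0244 -0.0011 | -0.074 0.024 0.0004 | -0.066 0.0226 -0.0007 | -0.058 0.0235 0.0005 | -0.05 0.0226 0.0005 | -0.042 0.0226 0.0001 | -0.034 0.0217 0.0003 | -0.026 0.0221 0.0001 | -0.018 0.0217 0.0006 | -0.01 0.0217 0.0 | -0.002 0.0235 0.0007 | 0.006 0.0226 0.0001 | 0.014 0.0245 0.0001 | 0.022 0.024 -0.0004 | 0.03 0.0217 -0.0006 | 0.038 0.0189 0.0002 | 0.046 0.012 -0.0001 | 0.054 0.012 -0.0003 | 0.062 0.0125 -0.0002 | 0.07 0.012 -0.0 | 0.078 0.0125 -0.0003 | 0.086 0.0125 0.0007 | 0.094 0.0106 0.0 | 0.102 0.0125 -0.0001 | 0.11 0.0125 0.0002 | 0.118 0.0106 -0.0003 | 0.126 0.0125 0.0 | 0.134 0.0106 0.0007 | 0.142 0.0098 0.0008 | 0.15 0.1093 0.0 | 0.158 0.1294 -0.0006 | 0.166 0.1095 -0.0019 |
```

```bash
cat > plan.py <<'E'
import sys
from h import *
from scipy.spatial.transform import Rotation as Ro
def plan(x,y,z,yaw):
    s=r.read_state();R=Ro.from_quat(s['tool_rot']).as_matrix();cy=np.degrees(np.arctan2(R[1,0],R[0,0]))
    D=np.array([x,y,z])-s['tcp_pos'];dy=(yaw-cy+180)%360-180
    a=np.radians(yaw);RT=np.array([[np.cos(a),np.sin(a),0],[np.sin(a),-np.cos(a),0],[0,0,-1.]])
    print('t %.2f pos %s yaw %.2f gap %.4f F %s'%(s['time_s'],s['tcp_pos'].round(4),cy,s['finger_gap'],np.round(s['contact_force'],2)),'j',s['joint_positions'].round(2))
    print(' tilt deg %.2f'%np.degrees(np.arccos(-R[2,2])),'turn units %.3f'%(-dy/6),'| shift now-axes',(R.T@D/.04).round(3),'| in target-yaw axes',(RT.T@D/.04).round(3),'dist mm',np.round(D*1000,1))
if __name__=='__main__':plan(*map(float,sys.argv[1:5]))
E
python3 plan.py .5316 .4158 .15 -47.4
python3 - <<'E'
from h import *
z=np.load('pics/top0.npz');C=cloud('top',cv2.medianBlur(z['d'],5))
for n,(a,b,c,d) in dict(ybox=(158,220,188,215),clamp=(183,212,220,325),dots=(190,228,328,356),cable=(245,330,160,370)).items():
    P=C[c:d,a:b].reshape(-1,3);print(n,np.percentile(P[:,2],[50,90,99]).round(3),P[P[:,2]>.015][:,:2].min(0).round(3),P[P[:,2]>.015][:,:2].max(0).round(3))
E
```

```text
t 1.00 pos [ 0.2598 -0.513   0.2079] yaw -63.14 gap 0.0851 F [ 0.56  0.2  -0.05] j [-1.18  0.31  1.51  0.    1.33 -0.07]
 tilt deg 0.00 turn units -2.624 | shift now-axes [-17.645 -16.553   1.447] | in target-yaw axes [-12.492 -20.72    1.448] dist mm [271.8 928.8 -57.9]
ybox [0.031 0.032 0.033] [0.578 0.193] [0.638 0.335]
clamp [0.013 0.055 0.066] [0.33  0.218] [0.561 0.278]
dots [0.025 0.026 0.027] [0.262 0.178] [0.321 0.258]
cable [0.001 0.013 0.038] [ 0.228 -0.053] [0.703 0.135]
```

```bash
python3 -m creep '0 -1 0 -0.875 1;0 -1 0 -0.875 1;0 -1 0 -0.874 1;0 -1 0 0 1;0 -1 0 0 1'; python3 plan.py .5316 .4158 .15 -47.4
```

```text
time_s: 1.5
tcp_pos: [0.4211, -0.3942, 0.2079]
tool_rot: [0.916, -0.402, 0.0, 0.0]
contact_force: [-0.4, -0.5, -0.1]
finger_gap: 0.0854
t 1.50 pos [ 0.4211 -0.3942  0.2079] yaw -47.41 gap 0.0854 F [-0.44 -0.5  -0.08] j [-0.83  0.31  1.5   0.    1.33  0.  ]
 tilt deg 0.01 turn units -0.001 | shift now-axes [-13.039 -15.738   1.446] | in target-yaw axes [-13.037 -15.74    1.448] dist mm [110.5 810.  -57.9]
```

```bash
python3 -m creep '-.72 -.87 0 0 1;-.72 -.87 0 0 1;-.72 -.87 0 0 1;-.72 -.87 0 0 1;-.72 -.87 0 0 1;-.72 -.87 0 0 1;-.72 -.87 0 0 1;-.72 -.87 0 0 1;-.72 -.87 0 0 1;-.72 -.87 0 0 1;-.72 -.87 0 0 1;-.72 -.87 0 0 1'
python3 -m creep '-.72 -.87 0.2 0 1;-.72 -.87 .2 0 1;-.72 -.87 .2 0 1;-.72 -.87 .2 0 1;-.72 -.87 .2 0 1;-.72 -.87 .2 0 1;0 0 0 0 1;0 0 0 0 1'; python3 plan.py .5316 .4158 .006 -47.4
```

```text
time_s: 2.7
tcp_pos: [0.4935, 0.1438, 0.2082]
tool_rot: [0.916, -0.402, 0.0, -0.0]
contact_force: [1.6, -0.3, 1.4]
finger_gap: 0.0855
time_s: 3.5
tcp_pos: [0.5296, 0.4111, 0.1589]
tool_rot: [0.916, -0.401, -0.0, 0.001]
contact_force: [-0.5, -0.5, -0.1]
finger_gap: 0.0851
t 3.50 pos [0.5296 0.4111 0.1589] yaw -47.27 gap 0.0851 F [-0.45 -0.5  -0.14] j [ 0.6   0.48  1.36 -0.    1.31  1.42]
 tilt deg 0.10 turn units 0.021 | shift now-axes [-0.053 -0.123  3.822] | in target-yaw axes [-0.052 -0.116  3.823] dist mm [   2.     4.7 -152.9]
```

```bash
python3 -m creep '-.05 -.12 .7 .02 1;0 0 .8 0 1;0 0 .8 0 1;0 0 .7 0 1;0 0 .5 0 1;0 0 .3 0 1;0 0 0 0 1;0 0 0 0 1'; python3 plan.py .5316 .4158 .004 -47.4
python3 - <<'E'
from h import *
shot('side','s1')
a=cv2.imread('pics/s1.png');cv2.imwrite('pics/s1c.png',cv2.resize(a[130:270,180:340],(686,600),interpolation=cv2.INTER_CUBIC))
E
```

```text
time_s: 4.3
tcp_pos: [0.533, 0.4147, 0.0089]
tool_rot: [0.915, -0.403, 0.0, -0.0]
contact_force: [-1.1, 0.9, 0.5]
finger_gap: 0.0854
t 4.30 pos [0.533  0.4147 0.0089] yaw -47.56 gap 0.0854 F [-1.11  0.87  0.52] j [ 0.6   0.62  1.5  -0.    1.01  1.43]
 tilt deg 0.06 turn units -0.027 | shift now-axes [-0.044  0.008  0.122] | in target-yaw axes [-0.044  0.008  0.123] dist mm [-1.4  1.1 -4.9]
```

View pics/s1c.png

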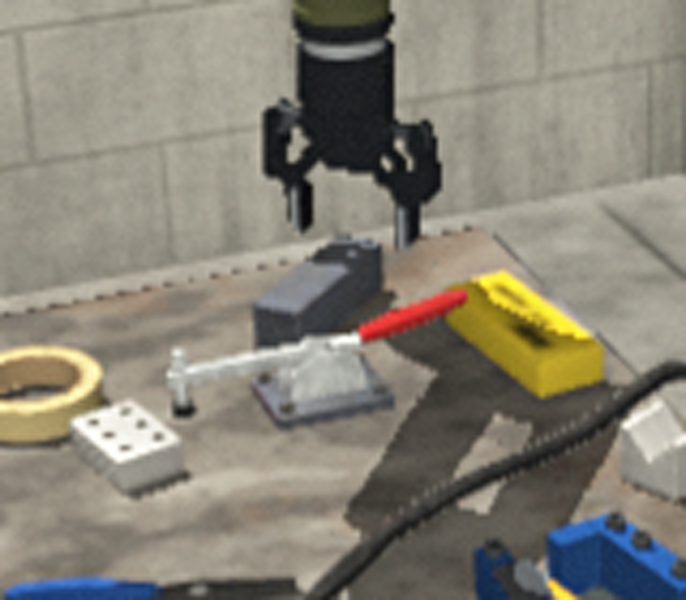

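Run:
```python
from h import *
P=np.array([[.533,.4147,.009],[.533,.4147,.1],[.4904,.3779,.04],[.5429,.4266,.04]])
for n in('side','top'):print(n,proj(n,P).round(1).tolist())
print(at_z('side',274.4,187,.02),at_z('side',250,199,.02))
im,d=shot('top','t1');cv2.imwrite('pics/t1c.png',cv2.resize(im[170:350,60:260,::-1],(667,600)))
print(r.read_state()['tcp_pos'])
im,d=shot('side','s2');C=cloud('side',d)
for u,v in((274,185),(249,181),(262,192)):print(C[v-1:v+2,u-1:u+2].reshape(-1,3).round(3)[[1,4,7]].tolist())
```

```text
side [[262.1, 195.1], [260.8, 170.4], [253.4, 193.1], [263.2, 185.0]]
top [[126.1, 234.8], [111.1, 232.2], [136.7, 252.8], [116.3, 229.6]]
[0.58683222 0.43649491 0.02      ] [0.47804335 0.38012787 0.02      ]
[0.53358456 0.41553828 0.00964868]
[[0.563, 0.373, 0.061], [0.561, 0.369, 0.06], [0.561, 0.368, 0.056]]
[[0.495, 0.433, 0.065], [0.497, 0.44, 0.058], [0.496, 0.437, 0.056]]
[[0.521, 0.378, 0.042], [0.519, 0.374, 0.04], [0.521, 0.379, 0.034]]
```

View pics/t1c.png

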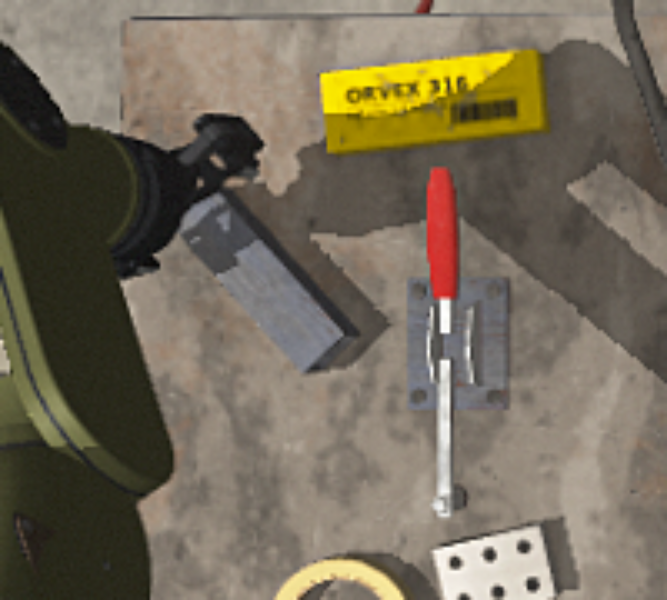

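Run:
```python
from h import *
P=np.array([[.561,.384,.02],[.561,.384,.06],[.505,.446,.02],[.505,.446,.06]])
print(proj('side',P).round(1).tolist())
z=np.load('pics/s2.npz');C=cloud('side',z['d'])
for u in (274,250):
  for v in range(176,196,2):print(u,v,C[v,u].round(3),z['im'][v,u])
cv2.imwrite('pics/s2c.png',cv2.resize(z['im'][150:230,220:310,::-1],(675,600),interpolation=cv2.INTER_NEAREST))
```

```text
[[272.8, 194.1], [272.4, 183.3], [251.2, 190.1], [250.5, 179.4]]
274 176 [0.562 0.368 0.093] [29 30 33]
274 178 [0.562 0.37  0.084] [58 58 61]
274 180 [0.562 0.369 0.078] [80 85 86]
274 182 [0.564 0.376 0.067] [81 86 88]
274 184 [0.563 0.373 0.061] [82 86 85]
274 186 [0.561 0.368 0.056] [96 98 98]
274 188 [0.561 0.371 0.048] [128 118 107]
274 190 [0.591 0.454 0.001] [138 122 108]
274 192 [0.584 0.435 0.002] [143 124 105]
274 194 [ 0.581  0.429 -0.002] [153 132 114]
250 176 [0.502 0.441 0.075] [19 21 19]
250 178 [0.502 0.44  0.068] [28 26 27]
250 180 [0.505 0.453 0.055] [30 31 30]
250 182 [0.5   0.438 0.054] [37 35 35]
250 184 [-0.04  -1.283  0.84 ] [150 147 131]
250 186 [-0.04  -1.283  0.84 ] [162 160 145]
250 188 [-0.04  -1.283  0.84 ] [199 195 179]
250 190 [-0.04  -1.283  0.84 ] [182 175 162]
250 192 [0.48  0.381 0.045] [137 137 136]
250 194 [0.477 0.372 0.042] [132 135 137]
```

View pics/s2c.png

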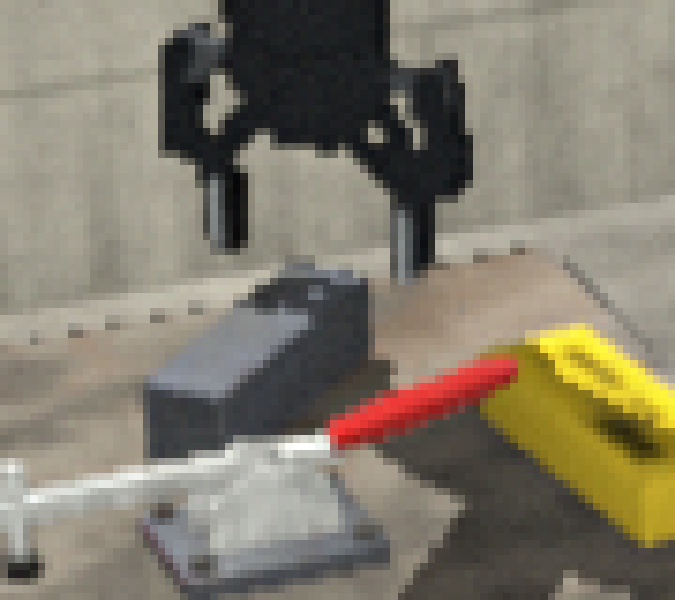

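Run:
```python
from h import *
z=np.load('pics/side0.npz');C=cloud('side',z['d'])
for u,vs in ((311,range(300,318,2)),(308,range(300,318,2)),(269,range(280,300,2))):
  for v in vs:print(u,v,C[v,u].round(3),z['im'][v,u])
x=np.array([.4518,-.892,0])
print(proj('side',np.array([[.26,-.513,.221]+x*0.043,[.26,-.513,.221]-x*.043] if 0 else [np.array([.26,-.513,.221])+x*.043,np.array([.26,-.513,.221])-x*.043])))
z=np.load('pics/t1.npz');C=cloud('top',z['d'])
for u,v in((130,223),(129,215),(132,212),(134,216),(128,220)):print(u,v,C[v,u].round(3),z['im'][v,u])
print(proj('top',np.array([[.561,.384,.02],[.561,.384,.05],[.561,.384,.1]])))
```

```text
311 300 [ 0.278 -0.566  0.281] [29 32 34]
311 302 [ 0.279 -0.564  0.275] [34 34 37]
311 304 [ 0.279 -0.563  0.27 ] [33 33 36]
311 306 [ 0.278 -0.565  0.268] [31 34 35]
311 308 [ 0.279 -0.564  0.263] [30 33 37]
311 310 [ 0.279 -0.563  0.258] [26 29 32]
311 312 [ 0.278 -0.564  0.255] [32 32 33]
311 314 [ 0.282 -0.557  0.244] [126 119 109]
311 316 [ 0.41  -0.269  0.002] [137 125 112]
308 300 [ 0.274 -0.562  0.279] [141 146 144]
308 302 [ 0.273 -0.565  0.278] [143 148 145]
308 304 [ 0.275 -0.56   0.269] [142 147 146]
308 306 [ 0.274 -0.562  0.266] [142 145 143]
308 308 [ 0.274 -0.562  0.263] [142 146 144]
308 310 [ 0.274 -0.563  0.259] [141 146 145]
308 312 [ 0.275 -0.56   0.253] [140 145 142]
308 314 [ 0.274 -0.562  0.25 ] [139 141 140]
308 316 [ 0.404 -0.263 -0.001] [134 129 118]
269 280 [ 0.236 -0.477  0.279] [25 25 25]
269 282 [ 0.236 -0.478  0.275] [25 26 23]
269 284 [ 0.236 -0.476  0.269] [24 24 25]
269 286 [ 0.235 -0.478  0.267] [24 26 24]
269 288 [ 0.235 -0.477  0.262] [24 24 23]
269 290 [ 0.235 -0.478  0.258] [24 25 23]
269 292 [ 0.235 -0.477  0.253] [24 24 25]
269 294 [ 0.234 -0.479  0.25 ] [18 19 20]
269 296 [ 0.235 -0.476  0.244] [114 108  97]
269 298 [ 0.344 -0.155  0.001] [179 169 153]
[[308.58310237 323.29193683]
 [272.14610727 305.20349638]]
130 223 [0.554 0.378 0.085] [122 106  91]
129 215 [0.566 0.362 0.136] [24 20 23]
132 212 [0.573 0.358 0.13 ] [27 23 23]
134 216 [0.567 0.362 0.105] [27 25 26]
128 220 [0.558 0.376 0.105] [30 27 30]
[[137.51817925 222.27165491]
 [133.0453985  221.12342386]
 [125.07266093 219.07442588]]
```

Run:
```python
from station import r
print(r.pinch_z,[a for a in dir(r) if not a.startswith('_')])
```

```text
0.0187 ['PlanningError', 'close_job', 'pinch_z', 'read_state']
```

```bash
python3 -m creep '0 0 0 0 .62;0 0 0 0 .62;0 0 0 0 .62;0 0 0 0 .62'
python3 - <<'E'
from h import *
im,d=shot('side','s3');C=cloud('side',d)
cv2.imwrite('pics/s3c.png',cv2.resize(im[150:230,220:310,::-1],(675,600),interpolation=cv2.INTER_NEAREST))
print(r.read_state()['tcp_pos'],r.read_state()['finger_gap'])
for u in (270,252,254):
  for v in range(178,196,2):print(u,v,C[v,u].round(3),im[v,u])
E
```

```text
time_s: 4.85
tcp_pos: [0.5323, 0.4152, 0.0081]
tool_rot: [0.915, -0.403, 0.0, -0.0]
contact_force: [-0.2, 1.1, -0.4]
finger_gap: 0.0527
[0.53227742 0.4151575  0.00795571] 0.05316997964275912
270 178 [0.552 0.38  0.083] [31 31 35]
270 180 [0.55  0.375 0.078] [33 35 36]
270 182 [0.554 0.387 0.065] [50 52 52]
270 184 [0.554 0.387 0.057] [57 57 59]
270 186 [0.552 0.383 0.052] [56 59 58]
270 188 [0.552 0.383 0.045] [75 78 80]
270 190 [0.552 0.384 0.037] [124 120 112]
270 192 [ 0.573  0.447 -0.001] [135 125 112]
270 194 [0.565 0.423 0.003] [138 123 105]
252 178 [0.505 0.428 0.073] [127 132 128]
252 180 [0.503 0.424 0.067] [132 136 135]
252 182 [0.506 0.433 0.055] [132 135 133]
252 184 [0.505 0.434 0.048] [ 98 103 103]
252 186 [0.504 0.431 0.042] [109 110 105]
252 188 [-0.04  -1.283  0.84 ] [198 195 178]
252 190 [0.493 0.4   0.042] [92 93 92]
252 192 [0.49  0.39  0.039] [140 142 144]
252 194 [0.486 0.379 0.037] [139 139 143]
254 178 [0.511 0.427 0.072] [22 22 23]
254 180 [0.509 0.42  0.067] [26 26 27]
254 182 [0.511 0.428 0.057] [31 29 30]
254 184 [0.509 0.424 0.051] [34 36 35]
254 186 [0.511 0.432 0.04 ] [36 35 36]
254 188 [0.505 0.415 0.041] [80 80 74]
254 190 [0.501 0.403 0.039] [90 90 92]
254 192 [0.496 0.389 0.038] [141 142 142]
254 194 [0.49 0.37 0.04] [137 140 141]
```

View pics/s3c.png

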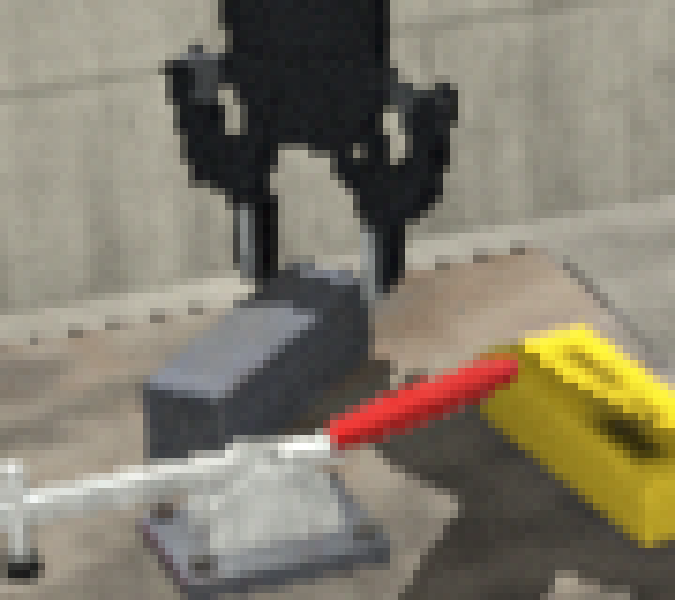

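```bash
python3 -m creep '0 0 0 0 .8;0 0 0 0 .8;0 0 .2 0 .8;0 0 .2 0 .8;0 0 .15 0 .8;0 0 0 0 .8'; python3 plan.py .5316 .4158 -.02 -47.4
```

```text
time_s: 5.5
tcp_pos: [0.5312, 0.4143, -0.0159]
tool_rot: [0.915, -0.403, -0.001, 0.001]
contact_force: [0.4, 0.3, 0.5]
finger_gap: 0.0685
t 5.50 pos [ 0.5312  0.4143 -0.0159] yaw -47.52 gap 0.0685 F [0.41 0.34 0.55] j [ 0.6   0.65  1.52 -0.    0.97  1.43]
 tilt deg 0.18 turn units -0.019 | shift now-axes [-0.021 -0.033  0.103] | in target-yaw axes [-0.021 -0.033  0.103] dist mm [ 0.4  1.5 -4.1]
```

```bash
python3 -m creep '0 0 0 0 .6;0 0 0 0 .6;0 0 0 0 .4;0 0 0 0 .4;0 0 0 0 .4;0 0 0 0 .4' 20; python3 plan.py .5316 .4158 -.02 -47.4;  python3 - <<'E'
from h import *
im,d=shot('side','s4')
cv2.imwrite('pics/s4c.png',cv2.resize(im[150:230,220:310,::-1],(675,600),interpolation=cv2.INTER_NEAREST))
E
```

```text
time_s: 6.1
tcp_pos: [0.5326, 0.4155, -0.0136]
tool_rot: [0.915, -0.403, 0.0, -0.001]
contact_force: [0.3, 1.8, 2.3]
finger_gap: 0.0397
t 6.10 pos [ 0.5326  0.4155 -0.0136] yaw -47.52 gap 0.0397 F [0.29 1.76 2.26] j [0.6  0.65 1.52 0.   0.97 1.43]
 tilt deg 0.06 turn units -0.020 | shift now-axes [-0.023  0.014  0.159] | in target-yaw axes [-0.023  0.014  0.159] dist mm [-1.   0.3 -6.4]
```

View pics/s4c.png

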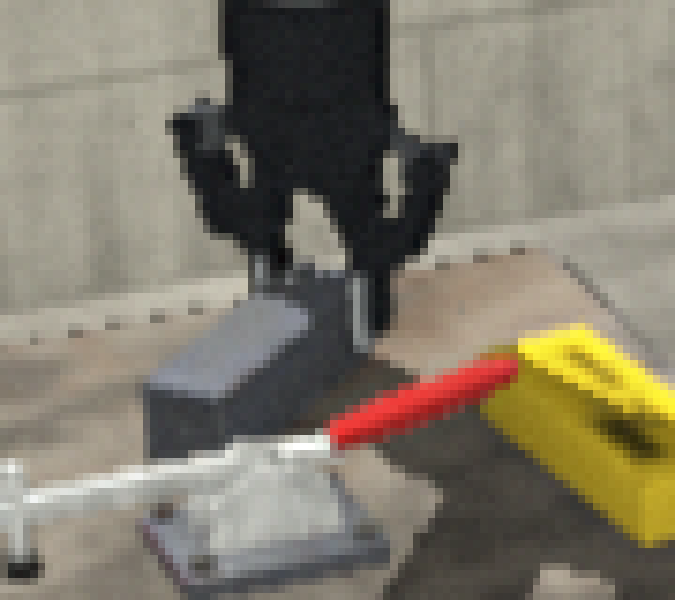

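```bash
python3 -m creep '0 0 -.4 0 .4;0 0 -.6 0 .4;0 0 -.8 0 .4;0 0 -.8 0 .4;0 0 -.8 0 .4;0 0 -.5 0 .4;0 0 0 0 .4;0 0 0 0 .4'; python3 plan.py .5316 .4158 -.02 -47.4;  python3 - <<'E'
from h import *
im,d=shot('side','s5')
cv2.imwrite('pics/s5c.png',cv2.resize(im[110:230,200:320,::-1],(600,600),interpolation=cv2.INTER_NEAREST))
E
```

```text
time_s: 6.95
tcp_pos: [0.5316, 0.4144, 0.1406]
tool_rot: [0.915, -0.403, -0.0, 0.001]
contact_force: [-0.7, -0.3, -5.7]
finger_gap: 0.04
t 6.95 pos [0.5316 0.4144 0.1406] yaw -47.51 gap 0.0400 F [-0.74 -0.25 -5.74] j [ 0.6   0.49  1.37 -0.    1.28  1.43]
 tilt deg 0.11 turn units -0.019 | shift now-axes [-0.025 -0.032  4.016] | in target-yaw axes [-0.025 -0.024  4.016] dist mm [   0.     1.4 -160.6]
```

View pics/s5c.png

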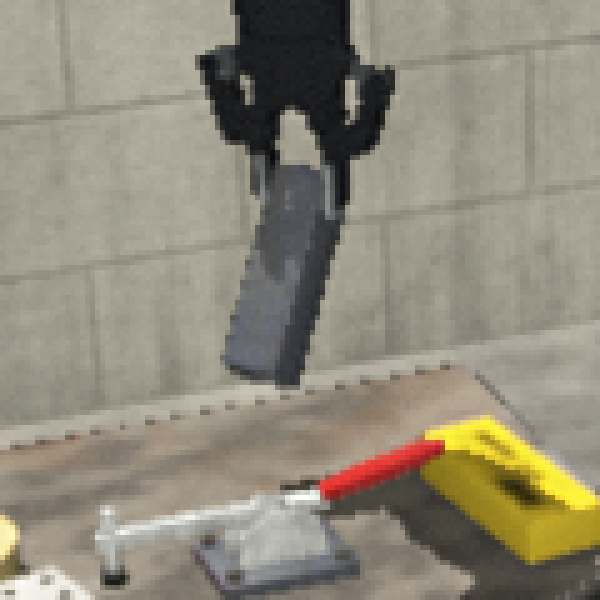

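```bash
cat > tilt.py <<'E'
import sys
from h import *
from plan import plan
def tilt(tag,cam='side',rr=.20,zoff=.025):
    im,d=shot(cam,tag);C=cloud(cam,d)
    p=r.read_state()['tcp_pos'];q=p+[0,0,zoff+.0]
    m=(np.linalg.norm(C[...,:2]-p[:2],axis=-1)<.15)&(C[...,2]<q[2]-.003)&(C[...,2]>q[2]-.14)&(C[...,2]>.012)&(d>0)
    m=cv2.morphologyEx(m.astype(np.uint8),cv2.MORPH_OPEN,np.ones((3,3)));n,l,st,_=cv2.connectedComponentsWithStats(m)
    k=1+np.argmax(st[1:,4]);P=C[l==k];
    ys,xs=np.nonzero(l==k)
    # per-height centreline fit
    z=P[:,2];A=np.c_[z,np.ones(len(z))]
    lo,hi=np.percentile(z,[15,85]);
    # column centre per row
    print('n',len(P),'z',z.min().round(3),z.max().round(3))
    pts=[]
    for zz in np.linspace(lo,hi,8):
        s=abs(z-zz)<.008
        if s.sum()>5: pts.append(np.r_[P[s][:,:2].mean(0),zz])
    pts=np.array(pts);c,_=np.linalg.lstsq(np.c_[pts[:,2],np.ones(len(pts))],pts[:,:2],rcond=None)[:2];print('dxy/dz',c[0].round(3),'tilt',np.degrees(np.arctan(np.linalg.norm(c[0]))).round(1))
    b=st[k];x0,y0=max(b[0]-40,0),max(b[1]-60,0);cv2.imwrite(f'pics/{tag}c.png',cv2.resize(im[y0:y0+150,x0:x0+150,::-1],(600,600)))
if __name__=='__main__':tilt(sys.argv[1],*(sys.argv[2:3]))
E
python3 tilt.py s6
```

```text
n 514 z 0.06 0.161
dxy/dz [0.546 0.545] tilt 37.6
```

```bash
python3 -m creep '0 0 -.8 .89 .4;0 0 -.4 .89 .4;0 0 0 .89 .4;0 0 0 .89 .4;0 0 0 .89 .4;0 0 0 .89 .4;0 0 0 0 .4'; python3 plan.py .6636 -.0845 .18 -79.5; python3 tilt.py s7
```

```text
time_s: 7.75
tcp_pos: [0.5313, 0.4143, 0.1873]
tool_rot: [0.768, -0.64, -0.001, 0.002]
contact_force: [-0.4, -0.2, -5.7]
finger_gap: 0.0395
t 7.75 pos [0.5313 0.4143 0.1873] yaw -79.57 gap 0.0395 F [-0.37 -0.24 -5.74] j [ 0.6   0.46  1.31 -0.    1.38  1.99]
 tilt deg 0.26 turn units -0.012 | shift now-axes [12.862 -0.997  0.204] | in target-yaw axes [12.863 -0.98   0.183] dist mm [ 132.3 -498.8   -7.3]
n 549 z 0.113 0.209
dxy/dz [0.719 0.134] tilt 36.2
```

View pics/s7c.png

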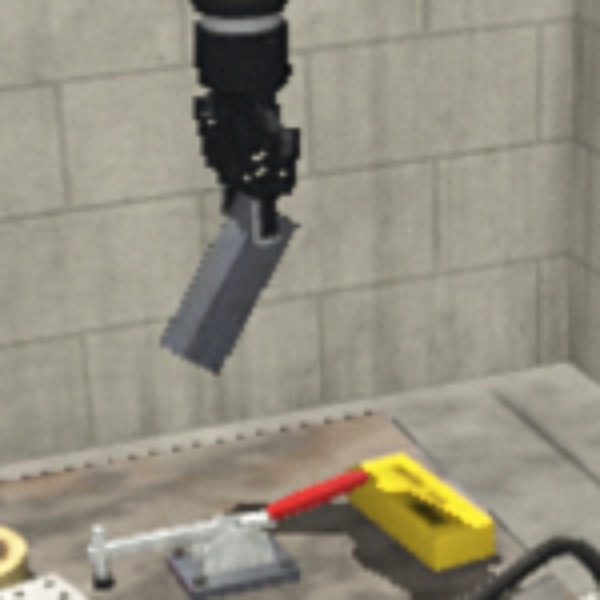

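```bash
python3 -m creep '.6 -.09 0 0 .4;1 -.09 0 0 .4;1 -.09 0 0 .4;1 -.09 0 0 .4;1 -.09 0 0 .4;1 -.09 0 0 .4;1 -.09 0 0 .4;1 -.09 0 0 .4;1 -.09 0 0 .4;1 -.09 0 0 .4;1 -.09 0 0 .4;1 0 0 0 .4'; python3 -m creep '.8 0 0 0 .4;.4 0 0 0 .4;0 0 .5 0 .4;0 0 .6 0 .4;0 0 .6 0 .4;0 0 .3 0 .4;0 0 0 0 .4'; python3 plan.py .6636 -.0845 .10 -79.5; python3 tilt.py s8
```

```text
time_s: 9.0
tcp_pos: [0.6556, -0.0356, 0.1888]
tool_rot: [0.769, -0.639, -0.001, 0.0]
contact_force: [0.7, -0.2, -5.0]
finger_gap: 0.0396
time_s: 9.7
tcp_pos: [0.6619, -0.0802, 0.1071]
tool_rot: [0.769, -0.639, -0.003, 0.001]
contact_force: [-0.8, -0.3, -6.2]
finger_gap: 0.0394
t 9.70 pos [ 0.6619 -0.0802  0.1071] yaw -79.49 gap 0.0394 F [-0.8  -0.29 -6.23] j [-0.18  0.52  1.43  0.    1.21  1.2 ]
 tilt deg 0.35 turn units 0.002 | shift now-axes [ 0.114 -0.023  0.177] | in target-yaw axes [ 0.113 -0.022  0.178] dist mm [ 1.7 -4.3 -7.1]
n 1063 z 0.012 0.131
dxy/dz [ 0.311 -1.2  ] tilt 51.1
```

View pics/s8c.png

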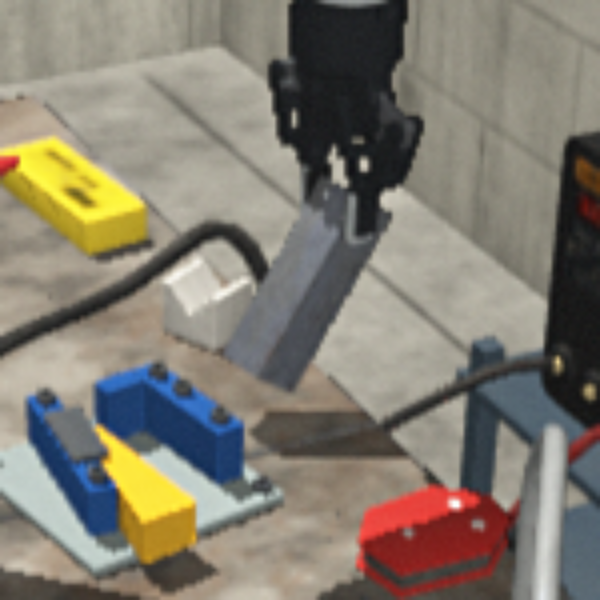

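```bash
python3 -m creep '.11 0 .2 0 .4;0 0 .2 0 .4;0 .3 .13 0 .4;0 .3 0 0 .4;0 .15 0 0 .4;0 0 0 0 .4'; python3 plan.py .6636 -.0845 .10 -79.5; python3 tilt.py s9
```

```text
time_s: 10.35
tcp_pos: [0.6343, -0.0912, 0.0892]
tool_rot: [0.768, -0.64, -0.0, 0.0]
contact_force: [0.4, -1.1, -5.8]
finger_gap: 0.04
t 10.35 pos [ 0.6343 -0.0912  0.0892] yaw -79.58 gap 0.0400 F [ 0.42 -1.07 -5.85] j [-0.21  0.5   1.51 -0.    1.13  1.18]
 tilt deg 0.01 turn units -0.014 | shift now-axes [-0.033 -0.749 -0.27 ] | in target-yaw axes [-0.032 -0.75  -0.27 ] dist mm [29.3  6.7 10.8]
n 1639 z 0.012 0.111
dxy/dz [ 0.817 -0.793] tilt 48.7
```

View pics/s9c.png

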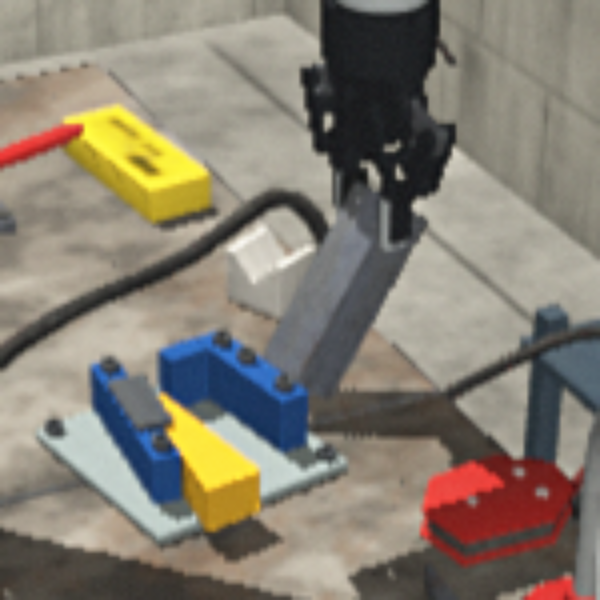

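```bash
python3 -m creep '0 .25 0 0 .4;0 .25 -.07 0 .4;0 .25 -.07 0 .4;0 0 0 0 .4'; python3 tilt.py s10;python3 plan.py .6636 -.0845 .10 -79.5
```

```text
time_s: 10.8
tcp_pos: [0.6048, -0.0968, 0.0953]
tool_rot: [0.768, -0.64, 0.0, 0.0]
contact_force: [0.5, -0.1, -5.3]
finger_gap: 0.0394
n 1495 z 0.012 0.117
dxy/dz [ 0.792 -0.485] tilt 42.9
t 10.85 pos [ 0.605  -0.0967  0.0949] yaw -79.58 gap 0.0396 F [-0.61  0.25 -5.07] j [-0.23  0.46  1.57 -0.    1.11  1.16]
 tilt deg 0.01 turn units -0.013 | shift now-axes [-0.034 -1.496 -0.127] | in target-yaw axes [-0.032 -1.496 -0.127] dist mm [58.6 12.2  5.1]
```

View pics/s10c.png

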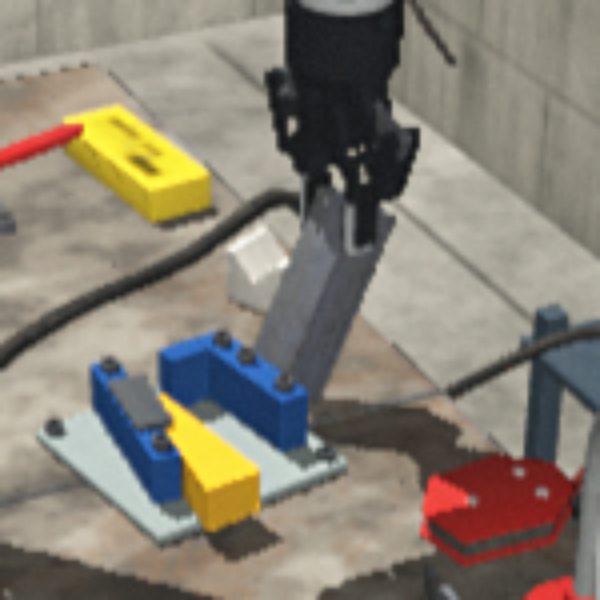

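```bash
python3 -m creep '0 .25 -.08 0 .4;0 .25 -.08 0 .4;0 .25 -.08 0 .4;0 .25 -.05 0 .4;0 .1 0 0 .4;0 0 0 0 .4'; python3 tilt.py s11;python3 plan.py .6636 -.0845 .10 -79.5
```

```text
time_s: 11.45
tcp_pos: [0.5615, -0.1046, 0.1061]
tool_rot: [0.768, -0.64, -0.0, 0.0]
contact_force: [0.7, -0.4, -5.6]
finger_gap: 0.0395
n 1980 z 0.012 0.128
dxy/dz [1.604 0.506] tilt 59.3
t 11.50 pos [ 0.5615 -0.1045  0.1058] yaw -79.57 gap 0.0396 F [ 0.37 -0.17 -5.23] j [-0.26  0.4   1.65 -0.    1.1   1.13]
 tilt deg 0.08 turn units -0.012 | shift now-axes [-0.029 -2.6    0.141] | in target-yaw axes [-0.026 -2.6    0.145] dist mm [102.1  20.   -5.8]
```

View pics/s11c.png

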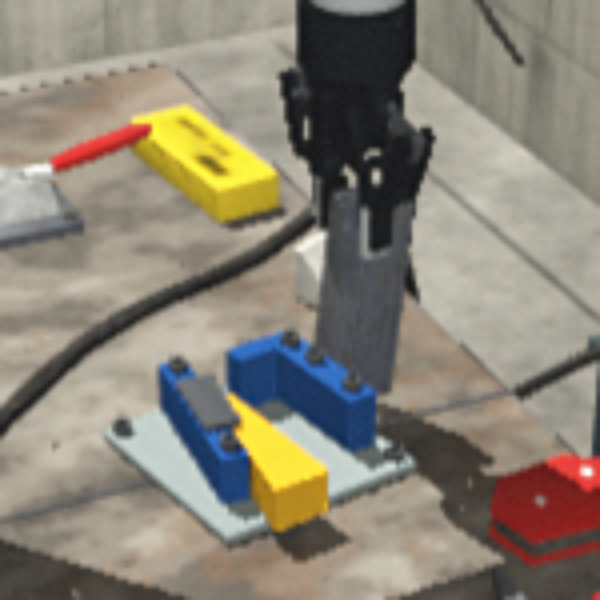

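```bash
cat > vert.py <<'E'
# compare post picture with projected upright box; args: tag cx cy yawdeg zbot
import sys
from h import *
def ov(tag,cx,cy,yaw,zb,cam='side',tilt=0,zg=None):
    z=np.load(f'pics/{tag}.npz');im=z['im'][...,::-1].copy()
    a=np.radians(yaw);ux=np.array([np.cos(a),np.sin(a),0]);uy=np.array([-np.sin(a),np.cos(a),0])
    S=4;P=[]
    for h in (0,.14):
        for sx,sy in((1,1),(1,-1),(-1,-1),(-1,1)):P.append(np.array([cx,cy,zb+h])+ux*.02*sx+uy*.02*sy)
    q=proj(cam,np.array(P));c=q.mean(0).astype(int);x0,y0=max(0,c[0]-70),max(0,c[1]-70)
    big=cv2.resize(im[y0:y0+140,x0:x0+140],None,fx=S,fy=S,interpolation=cv2.INTER_NEAREST)
    f=lambda p:tuple(int(v) for v in ((p-[x0,y0]+.5)*S))
    for i in range(4):
        cv2.line(big,f(q[i]),f(q[i+4]),(0,255,0),1);cv2.line(big,f(q[i]),f(q[(i+1)%4]),(0,255,0),1);cv2.line(big,f(q[4+i]),f(q[4+(i+1)%4]),(0,255,0),1)
    cv2.imwrite(f'pics/{tag}v.png',big)
a=sys.argv;ov(a[1],*map(float,a[2:6]),*(a[6:7]))
E
python3 vert.py s11 .5615 -.1045 10.5 .013
```

```text
(no output)
```

View pics/s11v.png

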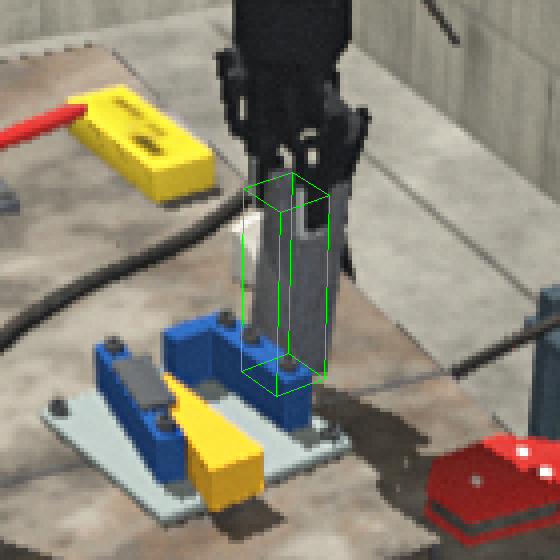

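Run:
```python
from h import *
z=np.load('pics/s11.npz');im=z['im'][...,::-1].copy()
P=np.array([[.5429,-.0427,.008],[.5683,-.1868,.008],[.4234,-.2144,.008],[.396,-.0704,.008],[.5334,-.0626,.05],[.5523,-.1605,.05],[.5312,-.1638,.05],[.4902,-.2201,.042],[.4499,-.2253,.042]])
q=proj('side',P);x0,y0=240,200;S=5
big=cv2.resize(im[y0:y0+120,x0:x0+150],None,fx=S,fy=S,interpolation=cv2.INTER_CUBIC)
for p in q:cv2.circle(big,tuple(int(v) for v in (p-[x0,y0]+.5)*S),3,(0,255,0),1)
cv2.imwrite('pics/s11f.png',big)
```

```text
(no output)
```

View pics/s11f.png

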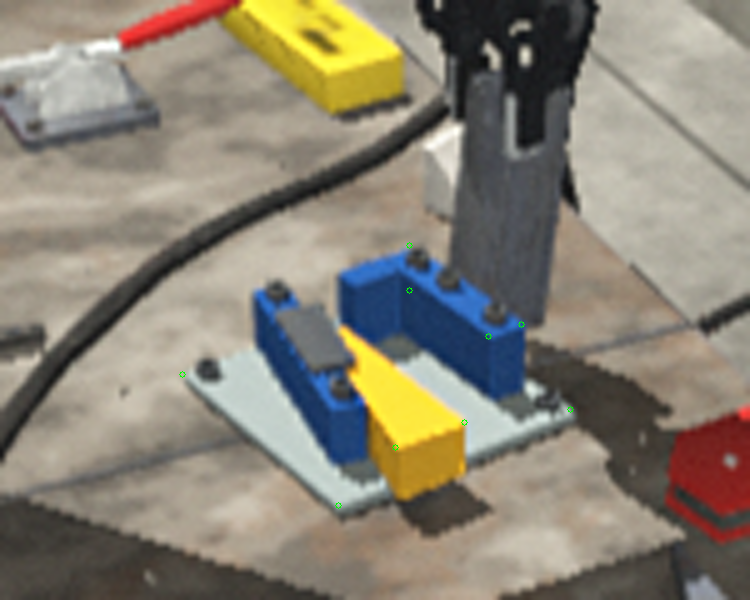

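Run:
```python
from h import *
im,d=shot('top','t2');cv2.imwrite('pics/t2c.png',cv2.resize(im[150:330,260:460,::-1],(667,600),interpolation=cv2.INTER_CUBIC))
```

```text
(no output)
```

View pics/t2c.png

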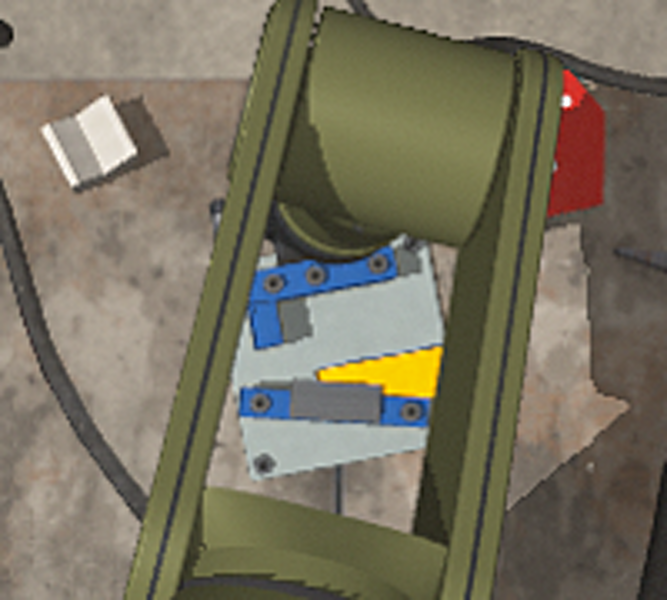

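```bash
python3 -m creep '0 .15 -.03 0 .4;0 .12 0 0 .4;0 0 0 0 .4'; python3 tilt.py s12;python3 plan.py .6636 -.0845 .10 -79.5; python3 vert.py s12 .559 -.110 10.5 .016
```

```text
time_s: 11.85
tcp_pos: [0.5514, -0.1064, 0.107]
tool_rot: [0.769, -0.64, -0.0, 0.0]
contact_force: [0.8, 0.2, -4.7]
finger_gap: 0.04
n 2069 z 0.012 0.129
dxy/dz [1.595 0.671] tilt 60.0
t 11.90 pos [ 0.5515 -0.1064  0.107 ] yaw -79.56 gap 0.0398 F [ 1.68  0.21 -4.68] j [-0.27  0.38  1.67 -0.    1.09  1.12]
 tilt deg 0.03 turn units -0.010 | shift now-axes [-0.03  -2.855  0.174] | in target-yaw axes [-0.027 -2.855  0.176] dist mm [112.1  21.9  -7. ]
```

View pics/s12v.png

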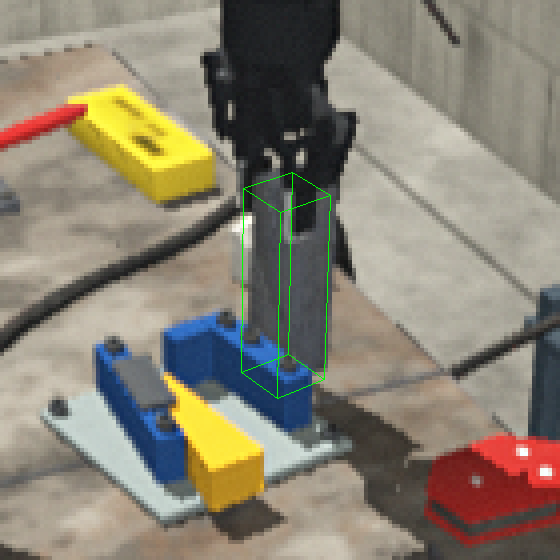

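```bash
python3 -m creep '0 -.1 -.2 0 .4;0 0 -.5 0 .4;0 0 -.6 0 .4;0 0 -.4 0 .4;0 .4 0 0 .4;0 .5 0 0 .4;0 .5 0 0 .4;0 .32 0 0 .4;0 0 0 0 .4;0 0 0 0 .4'; python3 tilt.py s13;python3 plan.py .4964 -.1155 .10 -79.5; python3 vert.py s13 .4964 -.1155 10.5 .085
```

```text
time_s: 12.9
tcp_pos: [0.4891, -0.1183, 0.1755]
tool_rot: [0.768, -0.64, 0.001, -0.0]
contact_force: [0.8, -0.1, -4.4]
finger_gap: 0.0397
n 812 z 0.087 0.197
dxy/dz [0.043 0.009] tilt 2.5
t 12.95 pos [ 0.4896 -0.1183  0.1755] yaw -79.56 gap 0.0396 F [ 0.55 -0.84 -4.98] j [-0.32  0.24  1.7   0.    1.2   1.07]
 tilt deg 0.11 turn units -0.010 | shift now-axes [-0.039 -0.178  1.888] | in target-yaw axes [-0.038 -0.181  1.888] dist mm [  6.8   2.8 -75.5]
```

View pics/s13v.png

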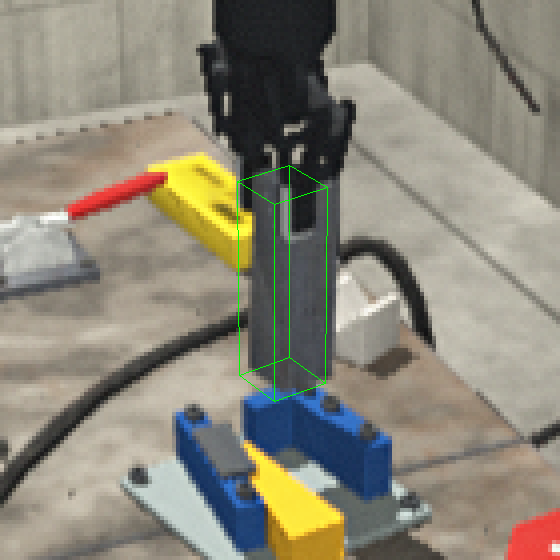

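```bash
cat > pf.py <<'E'
import sys
from h import *
R2=np.array([[np.cos(.1833),-np.sin(.1833)],[np.sin(.1833),np.cos(.1833)]]);PK=np.array([.4964,-.1155])
def pf(tag,z0,z1):
    z=np.load(f'pics/{tag}.npz');C=cloud('side',z['d']);Q=(C[...,:2]-PK)@R2
    m=(C[...,2]>z0)&(C[...,2]<z1)&(abs(Q[...,0])<.06)&(abs(Q[...,1])<.06)&(z['d']>0)
    P=np.c_[Q[m],C[...,2][m]];n=5
    for a,b in zip(np.linspace(z0,z1,n)[:-1],np.linspace(z0,z1,n)[1:]):
        s=P[(P[:,2]>=a)&(P[:,2]<b)];
        print('z %.3f-%.3f n %d x pct5/95 %s  y pct 5/50/95 %s'%(a,b,len(s),(np.percentile(s[:,0],[2,50,98])*1000).round(1),(np.percentile(s[:,1],[5,50,95])*1000).round(1)))
        # y face points median
if __name__=='__main__':pf(sys.argv[1],float(sys.argv[2]),float(sys.argv[3]))
E
python3 pf.py s13 .09 .17
python3 - <<'E'
import cv2
a=cv2.imread('pics/s13.png');print(a.shape)
from h import *
q=proj('side',[.4964,-.1155,.1])[0].astype(int);b=a[q[1]-30:q[1]+50,q[0]-40:q[0]+50];cv2.imwrite('pics/s13z.png',cv2.resize(b,None,fx=7,fy=7,interpolation=cv2.INTER_CUBIC))
E
```

```text
z 0.090-0.110 n 138 x pct5/95 [-16.7  -9.9  22.4]  y pct 5/50/95 [-25.3 -19.5  13.1]
z 0.110-0.130 n 159 x pct5/95 [-16.4  -9.4  26.2]  y pct 5/50/95 [-24.7 -19.5  13.3]
z 0.130-0.150 n 152 x pct5/95 [-15.5  -7.1  26. ]  y pct 5/50/95 [-23.9 -19.   13.6]
z 0.150-0.170 n 149 x pct5/95 [-13.9  -5.2  26.4]  y pct 5/50/95 [-24.6 -19.3  12.5]
(480, 640, 3)
```

View pics/s13z.png

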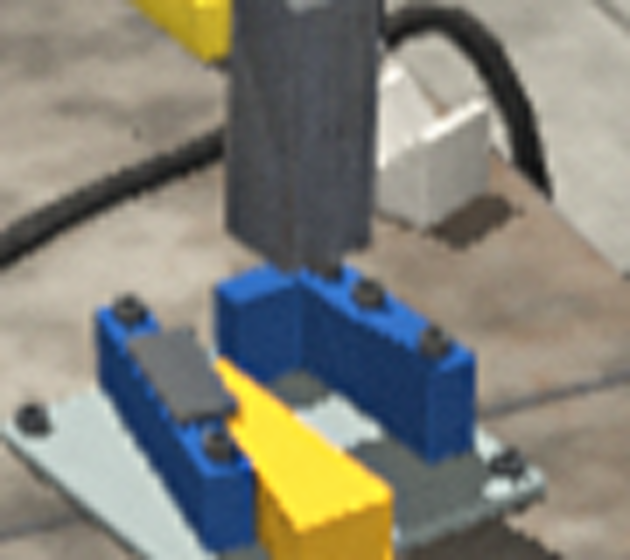

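```bash
python3 -m creep '0 .1 .3 0 .4;0 0 .4 0 .4;0 0 .4 0 .4;0 0 .3 0 .4;0 0 .2 0 .4;0 0 0 0 .4';python3 plan.py .4964 -.1155 .10 -79.5; python3 tilt.py s14; python3 pf.py s14 .06 .12;  python3 vert.py s14 .4964 -.1155 10.5 .022
```

```text
time_s: 13.55
tcp_pos: [0.484, -0.1186, 0.11]
tool_rot: [0.769, -0.64, -0.001, 0.0]
contact_force: [-0.3, -0.5, -4.2]
finger_gap: 0.0398
t 13.55 pos [ 0.484  -0.1186  0.11  ] yaw -79.55 gap 0.0398 F [-0.28 -0.55 -4.18] j [-0.33  0.3   1.8   0.    1.04  1.06]
 tilt deg 0.13 turn units -0.008 | shift now-axes [-0.019 -0.319  0.248] | in target-yaw axes [-0.019 -0.319  0.249] dist mm [ 12.4   3.1 -10. ]
n 1892 z 0.012 0.132
dxy/dz [0.324 0.655] tilt 36.2
z 0.060-0.075 n 105 x pct5/95 [-20.9 -11.2  20.7]  y pct 5/50/95 [-23.4 -18.5  13. ]
z 0.075-0.090 n 108 x pct5/95 [-20.3 -13.3  19.8]  y pct 5/50/95 [-23.7 -19.   14.9]
z 0.090-0.105 n 105 x pct5/95 [-20.2 -10.1  20.9]  y pct 5/50/95 [-24.1 -18.8  11.8]
z 0.105-0.120 n 110 x pct5/95 [-19.  -11.9  21.3]  y pct 5/50/95 [-23.9 -19.5  14.9]
```

View pics/s14v.png

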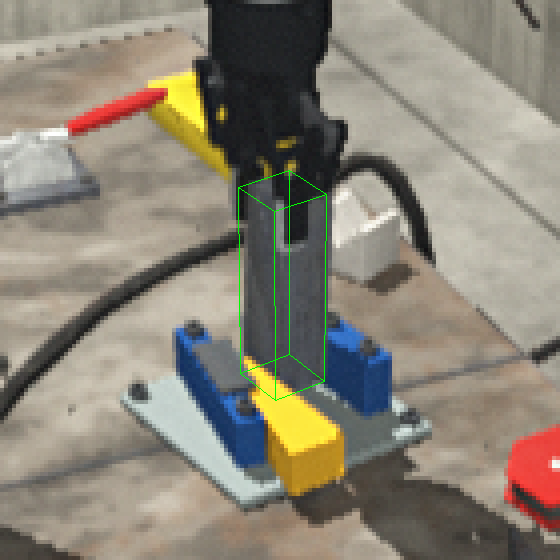

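```bash
python3 -m creep '0 0 .12 0 .4;0 0 .1 0 .4;0 0 0 0 .4';python3 plan.py .4964 -.1155 .10 -79.5;python3 -m creep '0 0 .08 0 .4;0 0 0 0 .4;0 0 0 0 .4';python3 plan.py .4964 -.1155 .10 -79.5
```

```text
time_s: 13.9
tcp_pos: [0.4841, -0.1187, 0.1021]
tool_rot: [0.769, -0.64, -0.0, 0.0]
contact_force: [0.1, -0.6, -4.8]
finger_gap: 0.0397
t 13.90 pos [ 0.4841 -0.1187  0.1021] yaw -79.55 gap 0.0397 F [ 0.1  -0.61 -4.77] j [-0.33  0.31  1.81  0.    1.02  1.06]
 tilt deg 0.03 turn units -0.009 | shift now-axes [-0.024 -0.318  0.052] | in target-yaw axes [-0.024 -0.318  0.052] dist mm [12.3  3.2 -2.1]
time_s: 14.2
tcp_pos: [0.4843, -0.1188, 0.0991]
tool_rot: [0.769, -0.64, -0.0, -0.0]
contact_force: [-0.2, -0.7, -5.0]
finger_gap: 0.0394
t 14.20 pos [ 0.4843 -0.1188  0.0991] yaw -79.56 gap 0.0394 F [-0.16 -0.72 -5.  ] j [-0.33  0.32  1.81  0.    1.01  1.06]
 tilt deg 0.00 turn units -0.010 | shift now-axes [-0.027 -0.313 -0.022] | in target-yaw axes [-0.027 -0.313 -0.022] dist mm [12.1  3.3  0.9]
```

```bash
for i in 1; do python3 -m creep '0 0 .06 0 .4;0 0 .06 0 .4;0 0 0 0 .4'; python3 -m creep '0 0 .06 0 .4;0 0 0 0 .4;0 0 0 0 .4';done;python3 plan.py .4964 -.1155 .10 -79.5
```

```text
time_s: 14.5
tcp_pos: [0.4849, -0.1191, 0.0963]
tool_rot: [0.769, -0.64, 0.001, -0.0]
contact_force: [-3.7, 0.5, 10.6]
finger_gap: 0.0395
time_s: 14.8
tcp_pos: [0.4857, -0.1194, 0.0956]
tool_rot: [0.769, -0.64, 0.002, -0.001]
contact_force: [-7.2, 1.5, 23.4]
finger_gap: 0.0395
t 14.80 pos [ 0.4857 -0.1194  0.0956] yaw -79.55 gap 0.0395 F [-7.16  1.53 23.36] j [-0.33  0.32  1.82 -0.    1.    1.06]
 tilt deg 0.26 turn units -0.009 | shift now-axes [-0.047 -0.281 -0.108] | in target-yaw axes [-0.047 -0.281 -0.109] dist mm [10.7  3.9  4.4]
```

```bash
python3 -m creep '0 0 -.08 0 .4;0 0 -.04 0 .4;0 0 0 0 .4';python3 plan.py .4964 -.1155 .10 -79.5; python3 tilt.py s15;python3 pf.py s15 .06 .12;  python3 vert.py s15 .4964 -.1155 10.5 .008
```

```text
time_s: 15.1
tcp_pos: [0.4843, -0.1188, 0.0965]
tool_rot: [0.769, -0.64, -0.0, 0.0]
contact_force: [0.8, 0.5, -3.9]
finger_gap: 0.0397
t 15.10 pos [ 0.4843 -0.1188  0.0965] yaw -79.56 gap 0.0397 F [ 0.77  0.47 -3.94] j [-0.33  0.32  1.81  0.    1.01  1.06]
 tilt deg 0.01 turn units -0.009 | shift now-axes [-0.026 -0.313 -0.087] | in target-yaw axes [-0.026 -0.313 -0.087] dist mm [12.1  3.3  3.5]
n 1817 z 0.012 0.117
dxy/dz [0.407 0.836] tilt 42.9
z 0.060-0.075 n 103 x pct5/95 [-20.9 -10.   21.5]  y pct 5/50/95 [-23.9 -18.8  13.8]
z 0.075-0.090 n 104 x pct5/95 [-20.2 -12.4  19.3]  y pct 5/50/95 [-23.6 -18.9  14. ]
z 0.090-0.105 n 110 x pct5/95 [-19.8 -12.   20.9]  y pct 5/50/95 [-25.3 -18.9  11.2]
z 0.105-0.120 n 103 x pct5/95 [-18.4 -11.3  21.8]  y pct 5/50/95 [-23.9 -18.9  15.5]
```

View pics/s15v.png

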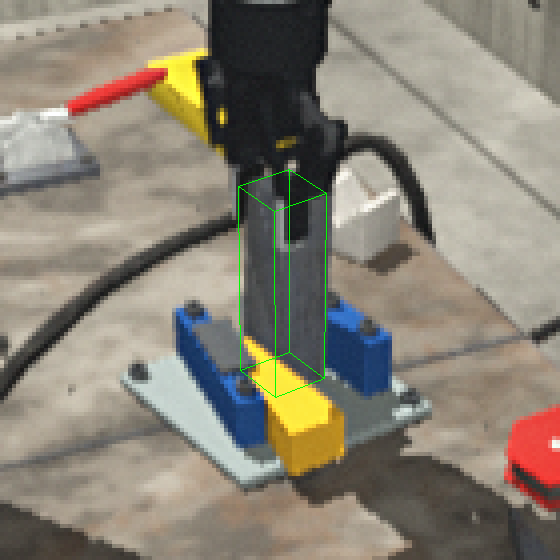

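```bash
python3 -m creep '0 0 .04 0 .45;0 0 0 0 .5;0 0 0 0 .55;0 0 0 0 .7;0 0 0 0 .85;0 0 0 0 1;0 0 0 0 1';python3 plan.py .4964 -.1155 .10 -79.5; python3 tilt.py s16;python3 pf.py s16 .06 .12;  python3 vert.py s16 .4964 -.1155 10.5 .008
```

```text
time_s: 15.85
tcp_pos: [0.4844, -0.1188, 0.0951]
tool_rot: [0.769, -0.64, 0.0, 0.0]
contact_force: [-0.2, -0.3, 0.4]
finger_gap: 0.0853
t 15.85 pos [ 0.4844 -0.1188  0.0951] yaw -79.55 gap 0.0853 F [-0.18 -0.35  0.38] j [-0.33  0.32  1.82 -0.    1.    1.06]
 tilt deg 0.00 turn units -0.009 | shift now-axes [-0.028 -0.311 -0.123] | in target-yaw axes [-0.028 -0.311 -0.123] dist mm [12.   3.3  4.9]
n 1783 z 0.012 0.117
dxy/dz [0.355 0.907] tilt 44.2
z 0.060-0.075 n 102 x pct5/95 [-23.2 -16.5  17.3]  y pct 5/50/95 [-23.  -18.3  14.4]
z 0.075-0.090 n 105 x pct5/95 [-23.9 -13.9  16.4]  y pct 5/50/95 [-23.5 -19.   13.2]
z 0.090-0.105 n 97 x pct5/95 [-23.5 -15.5  18.6]  y pct 5/50/95 [-23.3 -19.   12.8]
z 0.105-0.120 n 89 x pct5/95 [-23.8 -19.3  13.8]  y pct 5/50/95 [-23.5 -16.9  11.3]
```

View pics/s16v.png

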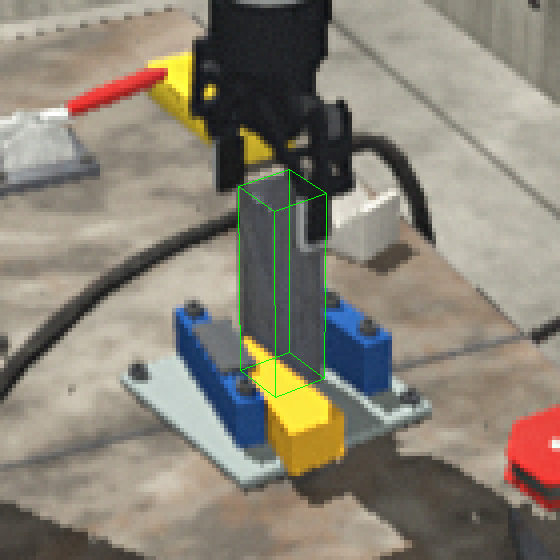

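```bash
python3 -m creep '0 0 -.2 0 1;0 0 -.7 0 1;0 0 -.9 0 1;0 0 -.9 0 1;0 0 -.9 .95 1;0 0 0 .95 1;0 0 0 .96 1;0 0 0 .96 1;0 0 0 0 1'; python3 plan.py .4478 -.3740 .10 -102.4
python3 - <<'E'
from h import *
im,d=shot('side','s17');cv2.imwrite('pics/s17c.png',im[150:400,200:460,::-1])
E
```

```text
time_s: 16.8
tcp_pos: [0.4843, -0.1188, 0.2398]
tool_rot: [-0.626, 0.78, -0.0, 0.0]
contact_force: [-0.3, 1.4, -0.2]
finger_gap: 0.0853
t 16.80 pos [ 0.4843 -0.1188  0.2398] yaw -102.49 gap 0.0853 F [-0.34  1.36 -0.19] j [-0.33  0.17  1.61  0.    1.36  1.46]
 tilt deg 0.05 turn units -0.015 | shift now-axes [ 6.425 -0.485  3.497] | in target-yaw axes [ 6.426 -0.478  3.496] dist mm [ -36.5 -255.2 -139.8]
```

View pics/s17c.png

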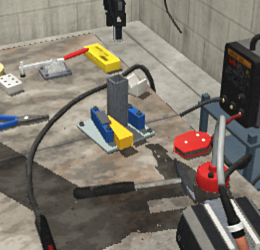

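```bash
python3 -m creep '.8 -.07 0 0 .6;1 -.07 0 0 .6;1 -.07 0 0 .6;1 -.07 0 0 .6;1 -.07 .3 0 .6;.9 -.07 .8 0 .6;.6 -.06 .9 0 .6;.12 0 .9 0 .6;0 0 .9 0 .6;0 0 .7 0 .6;0 0 0 0 .6'; python3 plan.py .4478 -.3740 -.02 -102.4
python3 - <<'E'
from h import *
im,d=shot('side','s18');q=proj('side',[.4478,-.3740,.0105])[0].astype(int);print(q)
b=im[q[1]-70:q[1]+50,q[0]-80:q[0]+80,::-1];cv2.imwrite('pics/s18c.png',cv2.resize(b,None,fx=4,fy=4,interpolation=cv2.INTER_CUBIC))
E
```

```text
time_s: 17.95
tcp_pos: [0.4447, -0.3713, 0.0551]
tool_rot: [-0.627, 0.779, 0.005, -0.001]
contact_force: [-0.7, 0.3, 0.3]
finger_gap: 0.0513
t 17.95 pos [ 0.4447 -0.3713  0.0551] yaw -102.39 gap 0.0513 F [-0.73  0.31  0.26] j [-0.77  0.47  1.68  0.    1.    1.02]
 tilt deg 0.54 turn units 0.002 | shift now-axes [ 0.059 -0.105  1.876] | in target-yaw axes [ 0.05  -0.09   1.877] dist mm [  3.1  -2.7 -75.1]
[345 334]
```

View pics/s18c.png

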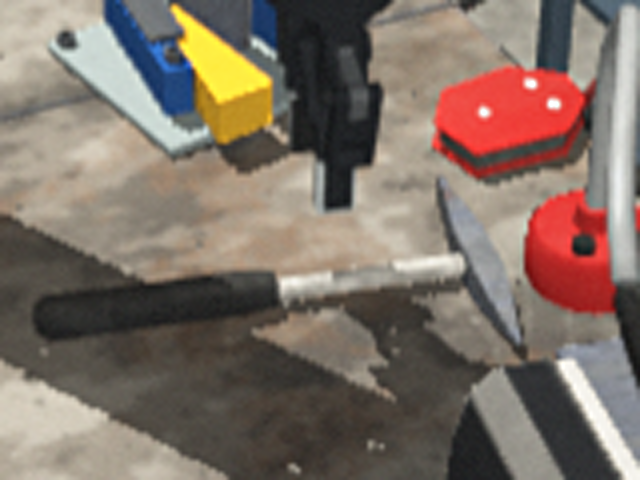

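```bash
python3 -m creep '.05 -.09 .6 0 .6;0 0 .6 0 .6;0 0 .4 0 .6;0 0 .15 0 .6;0 0 0 0 .6;0 0 0 0 .6'; python3 plan.py .4478 -.3740 -.02 -102.4
python3 - <<'E'
from h import *
im,d=shot('side','s19');q=proj('side',[.4478,-.3740,.0105])[0].astype(int);print(q)
b=im[q[1]-40:q[1]+30,q[0]-40:q[0]+40,::-1];cv2.imwrite('pics/s19c.png',cv2.resize(b,None,fx=8,fy=8,interpolation=cv2.INTER_CUBIC))
E
```

```text
time_s: 18.6
tcp_pos: [0.4518, -0.3774, -0.0093]
tool_rot: [-0.626, 0.78, -0.001, 0.0]
contact_force: [-0.8, -0.1, 0.2]
finger_gap: 0.0513
t 18.60 pos [ 0.4518 -0.3774 -0.0093] yaw -102.44 gap 0.0513 F [-0.83 -0.09  0.19] j [-0.77  0.56  1.73 -0.    0.85  1.02]
 tilt deg 0.17 turn units -0.007 | shift now-axes [-0.062  0.117  0.268] | in target-yaw axes [-0.062  0.117  0.268] dist mm [ -4.    3.4 -10.7]
[345 334]
```

View pics/s19c.png

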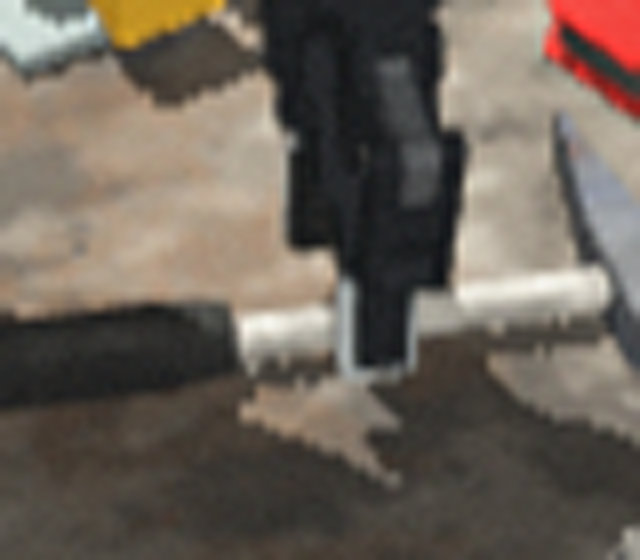

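```bash
python3 -m creep '-.06 .1 .15 0 .6;0 0 .12 0 .6;0 0 0 0 .5;0 0 0 0 .35' 30; python3 plan.py .4478 -.3740 -.02 -102.4
```

```text
time_s: 19.05
tcp_pos: [0.4471, -0.3731, -0.0219]
tool_rot: [-0.626, 0.78, 0.0, -0.0]
contact_force: [0.1, -0.4, -0.8]
finger_gap: 0.0306
t 19.05 pos [ 0.4471 -0.3731 -0.0219] yaw -102.47 gap 0.0306 F [ 0.09 -0.43 -0.82] j [-0.77  0.57  1.75 -0.    0.82  1.02]
 tilt deg 0.03 turn units -0.012 | shift now-axes [ 0.018 -0.022 -0.048] | in target-yaw axes [ 0.018 -0.022 -0.048] dist mm [ 0.7 -0.9  1.9]
```

```bash
python3 -m creep '0 0 0 0 .2;0 0 0 0 0;0 0 0 0 0;0 0 0 0 0;0 0 0 0 0' 30; python3 -m creep '0 0 0 0 0;0 0 0 0 0' 115;python3 plan.py .4478 -.3740 -.02 -102.4
python3 - <<'E'
from h import *
im,d=shot('side','s20');q=proj('side',[.4478,-.3740,.0105])[0].astype(int)
b=im[q[1]-40:q[1]+30,q[0]-40:q[0]+40,::-1];cv2.imwrite('pics/s20c.png',cv2.resize(b,None,fx=8,fy=8,interpolation=cv2.INTER_CUBIC))
E
```

```text
time_s: 19.55
tcp_pos: [0.4476, -0.3738, -0.0215]
tool_rot: [-0.626, 0.78, -0.001, -0.0]
contact_force: [0.1, -1.6, 1.1]
finger_gap: 0.0105
time_s: 19.75
tcp_pos: [0.4476, -0.3738, -0.0213]
tool_rot: [-0.626, 0.78, -0.001, -0.0]
contact_force: [-0.0, -1.4, 2.7]
finger_gap: 0.0076
t 19.75 pos [ 0.4476 -0.3738 -0.0213] yaw -102.47 gap 0.0076 F [-0.01 -1.43  2.7 ] j [-0.77  0.57  1.75 -0.    0.82  1.02]
 tilt deg 0.07 turn units -0.011 | shift now-axes [ 0.003 -0.006 -0.032] | in target-yaw axes [ 0.003 -0.006 -0.032] dist mm [ 0.2 -0.2  1.3]
```

View pics/s20c.png

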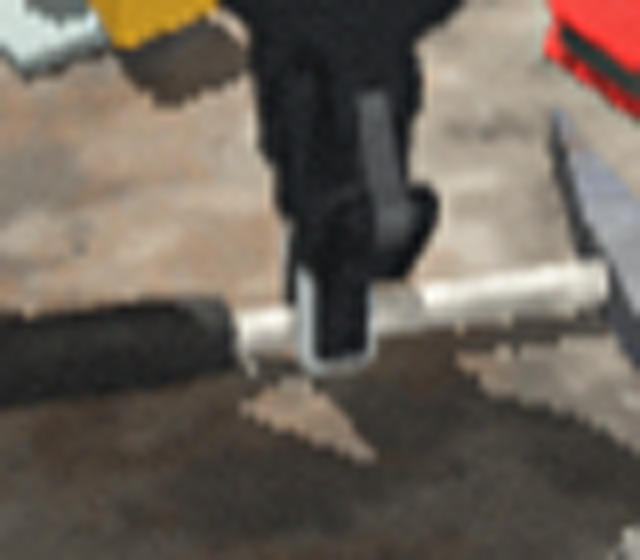

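Run:
```python
from h import *
for y in(-.382,-.386,-.390,-.394):
    o,d=ray('side',347.5,340.5);t=(y-o[1])/d[1];print(y,(o+t*d).round(4))
z=np.load('pics/s20.npz');C=cloud('side',z['d'])
for v in range(326,344,2):print(v,C[v,347].round(4),z['im'][v,347])
```

```text
-0.382 [ 0.4499 -0.382  -0.0027]
-0.386 [ 0.4477 -0.386   0.001 ]
-0.39 [ 0.4455 -0.39    0.0047]
-0.394 [ 0.4434 -0.394   0.0085]
326 [ 0.4253 -0.4229  0.076 ] [24 25 28]
328 [ 0.4289 -0.4164  0.0648] [29 30 33]
330 [ 0.4354 -0.4048  0.0488] [30 32 33]
332 [ 0.4435 -0.3902  0.0299] [33 34 36]
334 [ 0.4457 -0.3864  0.0207] [37 37 41]
336 [ 0.4449 -0.388   0.0165] [30 34 34]
338 [ 0.444  -0.3901  0.0125] [48 53 53]
340 [ 0.4478 -0.3834  0.0005] [103 100  92]
342 [ 4.447e-01 -3.894e-01  2.000e-04] [74 69 63]
```

```bash
python3 -m creep '0 0 -.15 0 0;0 0 -.25 0 0;0 0 -.05 0 0;0 0 0 0 0'; python3 plan.py .4059 -.3408 -.0055 -79.5
python3 - <<'E'
from h import *
im,d=shot('side','s21');q=proj('side',[.4478,-.3740,.0105])[0].astype(int)
b=im[q[1]-60:q[1]+60,q[0]-80:q[0]+80,::-1];cv2.imwrite('pics/s21c.png',cv2.resize(b,None,fx=5,fy=5,interpolation=cv2.INTER_CUBIC))
E
```

```text
time_s: 20.2
tcp_pos: [0.4475, -0.3732, -0.0032]
tool_rot: [-0.626, 0.78, -0.0, 0.0]
contact_force: [0.1, -1.0, -3.4]
finger_gap: 0.0073
t 20.20 pos [ 0.4475 -0.3732 -0.0032] yaw -102.48 gap 0.0073 F [ 0.05 -0.96 -3.41] j [-0.77  0.55  1.73  0.    0.86  1.02]
 tilt deg 0.04 turn units -3.830 | shift now-axes [-0.565  1.191  0.056] | in target-yaw axes [-0.985  0.876  0.057] dist mm [-41.6  32.4  -2.3]
```

View pics/s21c.png

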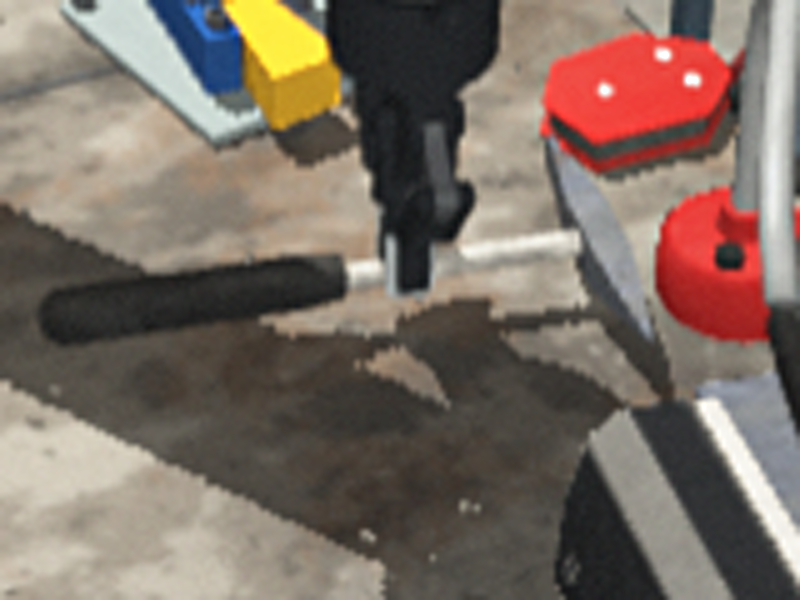

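```bash
python3 -m creep '-.14 .3 0 0 0;-.14 .3 0 0 0;-.14 .3 0 -.3 0;-.14 .29 0 -.6 0;0 0 0 -.8 0;0 0 0 -.8 0;0 0 0 -.8 0;0 0 0 -.53 0;0 0 0 0 0;0 0 0 0 0'; python3 plan.py .4059 -.3408 -.0055 -79.5
python3 - <<'E'
from h import *
im,d=shot('side','s22');q=proj('side',[.45,-.31,.0105])[0].astype(int)
b=im[q[1]-60:q[1]+60,q[0]-80:q[0]+80,::-1];cv2.imwrite('pics/s22c.png',cv2.resize(b,None,fx=5,fy=5,interpolation=cv2.INTER_CUBIC))
im,d=shot('top','t22');q=proj('top',[.45,-.25,.0105])[0].astype(int)
b=im[q[1]-60:q[1]+60,q[0]-80:q[0]+80,::-1];cv2.imwrite('pics/t22c.png',cv2.resize(b,None,fx=5,fy=5,interpolation=cv2.INTER_CUBIC))
E
```

```text
time_s: 21.25
tcp_pos: [0.4048, -0.3408, -0.0039]
tool_rot: [0.768, -0.64, -0.0, -0.0]
contact_force: [-0.4, -0.1, -4.2]
finger_gap: 0.0076
t 21.25 pos [ 0.4048 -0.3408 -0.0039] yaw -79.58 gap 0.0076 F [-0.43 -0.13 -4.21] j [-0.78  0.5   1.85  0.    0.79  0.61]
 tilt deg 0.06 turn units -0.013 | shift now-axes [ 0.004 -0.026  0.041] | in target-yaw axes [ 0.004 -0.026  0.041] dist mm [ 1.1  0.  -1.6]
```

View pics/s22c.png

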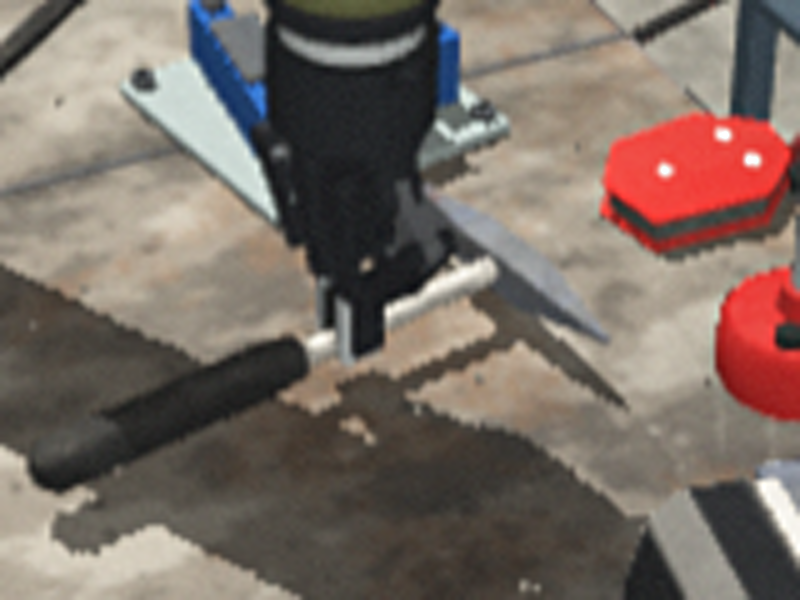

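View pics/t22c.png

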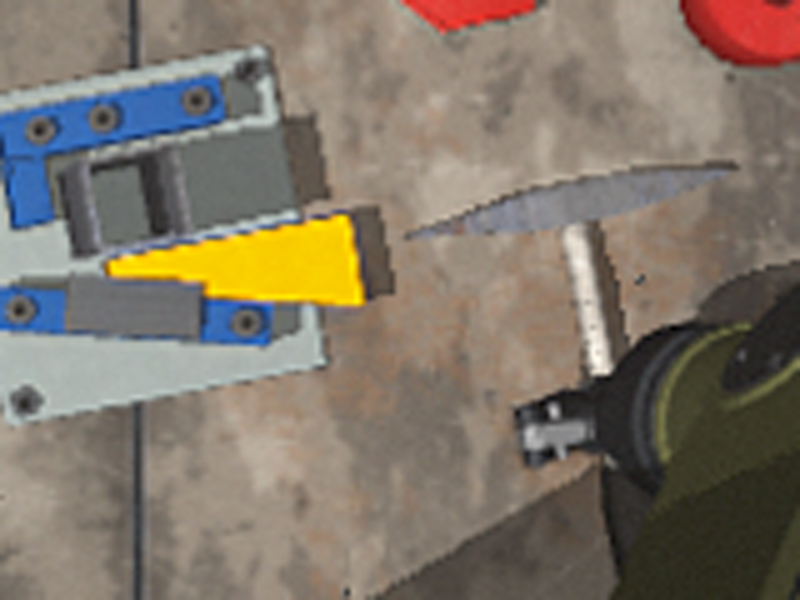

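Run:
```python
from h import *
R2=np.array([[np.cos(.1833),-np.sin(.1833)],[np.sin(.1833),np.cos(.1833)]]);PK=np.array([.4964,-.1155])
q=proj('top',[.45,-.25,.0105])[0].astype(int);x0,y0=q[0]-80,q[1]-60
z=np.load('pics/t22.npz');C=cloud('top',z['d'])
def at(u,v):
    u=x0+u/5;v=y0+v/5;u,v=int(round(u)),int(round(v));P=C[v-1:v+2,u-1:u+2].reshape(-1,3);p=np.median(P,0);return (u,v),p.round(4),((p[:2]-PK)@R2*1000).round(1)
for n,uv in dict(tipL=(418,235),tip2=(440,230),q=(490,215),headc=(580,200),q2=(660,185),tipR=(720,168),shaft1=(582,250),shaft2=(595,340),buttc=(345,262),bu=(340,225),bl=(350,297),post=(80,205)).items():print(n,at(*uv))
```

```text
tipL ((418, 256), array([ 0.4807, -0.2582,  0.0013]), array([ -41.5, -137.4]))
tip2 ((422, 255), array([ 0.4821, -0.2638,  0.036 ]), array([ -41.1, -143.2]))
q ((432, 252), array([ 0.4886, -0.2843,  0.0396]), array([ -38.4, -164.5]))
headc ((450, 249), array([ 0.4951, -0.3258,  0.0389]), array([ -39.6, -206.5]))
q2 ((466, 246), array([ 0.5015, -0.3639,  0.0347]), array([ -40.2, -245.2]))
tipR ((478, 243), array([ 0.5083, -0.4029,  0.0016]), array([ -40.7, -284.8]))
shaft1 ((450, 259), array([ 0.4727, -0.3257,  0.0351]), array([ -61.7, -202.4]))
shaft2 ((453, 277), array([ 0.4321, -0.3329,  0.0326]), array([-102.8, -202. ]))
buttc ((403, 261), array([ 0.4691, -0.2177,  0.0436]), array([-45.5, -95.5]))
bu ((402, 254), array([ 0.4847, -0.2163,  0.041 ]), array([-29.9, -97. ]))
bl ((404, 268), array([ 0.4535, -0.2198,  0.0414]), array([-61.1, -94.7]))
post ((350, 250), array([ 0.492, -0.095,  0.114]), array([-0.6, 20.9]))
```

```bash
python3 -m creep '-.5 0 0 0 0;-.7 0 0 0 0;0 0 0 0 0;.3 0 0 0 0;.4 0 0 0 0;0 0 0 0 0;0 0 0 0 0'; python3 plan.py .4059 -.3408 -.0055 -79.5
cat > look.py <<'E'
import sys
from h import *
R2=np.array([[np.cos(.1833),-np.sin(.1833)],[np.sin(.1833),np.cos(.1833)]]);PK=np.array([.4964,-.1155])
t=sys.argv[1];im,d=shot('top','t'+t);C=cloud('top',cv2.medianBlur(d,3))
hsv=cv2.cvtColor(im,cv2.COLOR_RGB2HSV);Q=(C[...,:2]-PK)@R2*1000
y=(hsv[...,0]>18)&(hsv[...,0]<32)&(hsv[...,1]>150)&(abs(Q[...,0])<80)&(Q[...,1]>-130)&(Q[...,1]<60)
y=cv2.morphologyEx(y.astype(np.uint8),cv2.MORPH_OPEN,np.ones((3,3)))>0
vs,us=np.nonzero(y);W=np.array([at_z('top',u,v,.042)[:2] for u,v in zip(us,vs)]);W=(W-PK)@R2*1000
print('wedge y range pct',np.percentile(W[:,1],[.5,1,99,99.5]).round(1),'x',np.percentile(W[:,0],[1,99]).round(1))
p=(C[...,2]>.10)&(abs(Q[...,0])<45)&(abs(Q[...,1])<45)&(C[...,2]<.16);
if p.sum()>20:print('post top x',np.percentile(Q[p][:,0],[3,97]).round(1),'y',np.percentile(Q[p][:,1],[3,97]).round(1),'z',np.percentile(C[p][:,2],[50,95]).round(3))
q=proj('top',[.45,-.22,.0105])[0].astype(int);b=im[q[1]-60:q[1]+60,q[0]-80:q[0]+80,::-1];cv2.imwrite(f'pics/t{t}c.png',cv2.resize(b,None,fx=5,fy=5,interpolation=cv2.INTER_CUBIC))
E
python3 look.py 23
```

```text
time_s: 22.05
tcp_pos: [0.402, -0.3235, -0.0039]
tool_rot: [0.768, -0.64, 0.0, 0.0]
contact_force: [0.1, 1.0, -3.5]
finger_gap: 0.0073
t 22.05 pos [ 0.402  -0.3235 -0.0039] yaw -79.59 gap 0.0073 F [ 0.09  1.05 -3.45] j [-0.76  0.48  1.88 -0.    0.78  0.63]
 tilt deg 0.02 turn units -0.016 | shift now-axes [ 0.443 -0.017  0.041] | in target-yaw axes [ 0.443 -0.016  0.041] dist mm [  3.9 -17.3  -1.6]
wedge y range pct [-80.8 -80.4  26.4  27.9] x [-56.  -19.9]
post top x [-18.3  20.6] y [-17.4  22.2] z [0.143 0.148]
```

View pics/t23c.png

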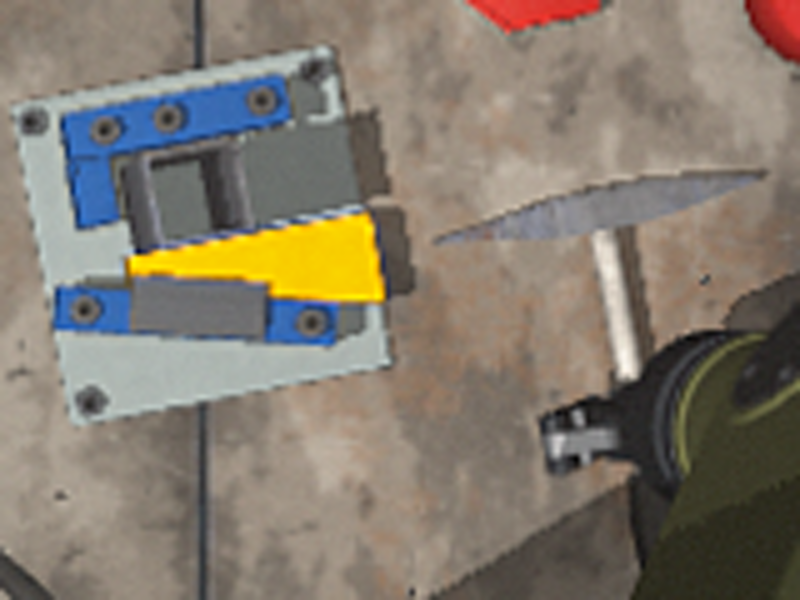

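```bash
python3 -m creep '-.5 0 0 0 0;-.7 0 0 0 0;0 0 0 0 0;.3 0 0 0 0;.4 0 0 0 0;0 0 0 0 0;0 0 0 0 0'; python3 plan.py .4059 -.3408 -.0055 -79.5;python3 look.py 24
```

```text
time_s: 22.8
tcp_pos: [0.3983, -0.3037, -0.0039]
tool_rot: [0.768, -0.64, 0.0, 0.0]
contact_force: [0.1, 0.3, -3.9]
finger_gap: 0.0076
t 22.80 pos [ 0.3983 -0.3037 -0.0039] yaw -79.58 gap 0.0076 F [ 0.05  0.3  -3.88] j [-0.74  0.47  1.92 -0.    0.76  0.65]
 tilt deg 0.00 turn units -0.014 | shift now-axes [ 0.947 -0.018  0.041] | in target-yaw axes [ 0.947 -0.017  0.041] dist mm [  7.6 -37.1  -1.6]
wedge y range pct [-60.6 -60.2  47.2  48. ] x [-51.8 -14.8]
post top x [-13.6  25.6] y [-14.9  24.9] z [0.144 0.148]
```

View pics/t24c.png

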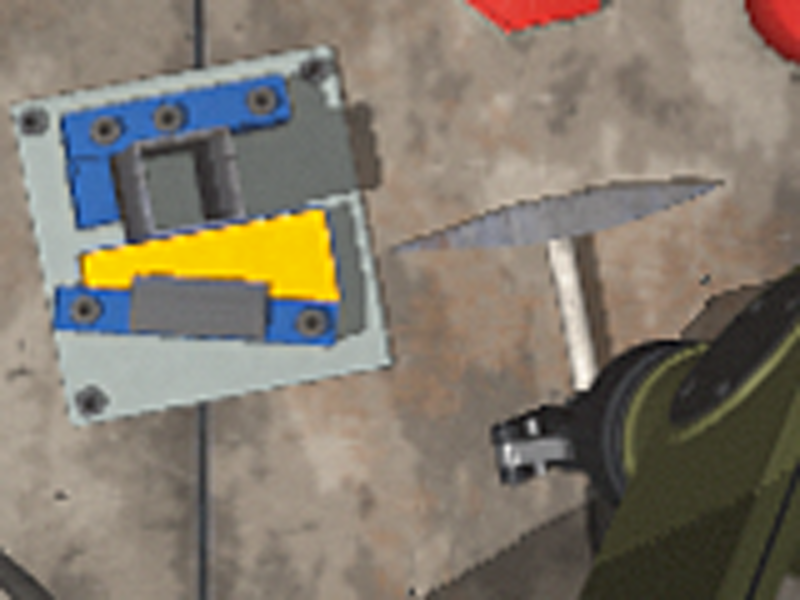

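```bash
python3 -m creep '-.5 0 0 0 0;-.6 0 0 0 0;0 0 0 0 0'; python3 -m creep '.3 0 0 0 0;.4 0 0 0 0;0 0 0 0 0;0 0 0 0 0'; python3 plan.py .4059 -.3408 -.0055 -79.5;python3 look.py 25
```

```text
time_s: 23.15
tcp_pos: [0.3941, -0.2636, -0.0023]
tool_rot: [0.768, -0.64, 0.006, 0.001]
contact_force: [3.4, -14.2, -5.5]
finger_gap: 0.0074
time_s: 23.55
tcp_pos: [0.3943, -0.286, -0.0042]
tool_rot: [0.769, -0.64, -0.001, -0.0]
contact_force: [-0.3, -0.3, -4.3]
finger_gap: 0.0077
t 23.55 pos [ 0.3943 -0.286  -0.0042] yaw -79.56 gap 0.0077 F [-0.27 -0.34 -4.32] j [-0.71  0.46  1.94  0.    0.74  0.67]
 tilt deg 0.14 turn units -0.009 | shift now-axes [ 1.401 -0.037  0.031] | in target-yaw axes [ 1.401 -0.035  0.034] dist mm [ 11.6 -54.8  -1.3]
wedge y range pct [-58.4 -58.   49.4  50.2] x [-51.4 -14.3]
post top x [-13.1  25.8] y [-14.4  25.1] z [0.144 0.148]
```

View pics/t25c.png

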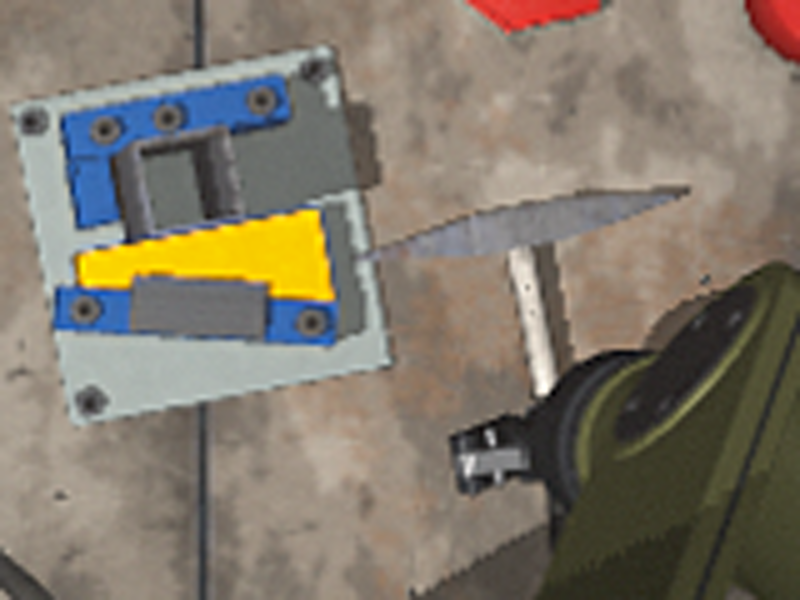

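```bash
python3 -m creep '-.4 0 0 0 0;-.4 0 0 0 0;0 0 0 0 0'; python3 -m creep '.4 0 0 0 0;.4 0 0 0 0;0 0 0 0 0;0 0 0 0 0';python3 -m creep '-.4 0 0 0 0;-.45 0 0 0 0;0 0 0 0 0'; python3 -m creep '.4 0 0 0 0;.45 0 0 0 0;0 0 0 0 0;0 0 0 0 0'; python3 plan.py .4059 -.3408 -.0055 -79.5;python3 look.py 26
```

```text
time_s: 23.9
tcp_pos: [0.3946, -0.2606, -0.0018]
tool_rot: [0.768, -0.641, 0.008, 0.001]
contact_force: [5.8, -18.3, -5.3]
finger_gap: 0.0076
time_s: 24.3
tcp_pos: [0.3938, -0.2847, -0.0042]
tool_rot: [0.769, -0.64, -0.002, -0.0]
contact_force: [-0.0, 0.7, -4.0]
finger_gap: 0.0072
time_s: 24.6
tcp_pos: [0.3945, -0.2586, -0.0018]
tool_rot: [0.768, -0.641, 0.009, 0.001]
contact_force: [5.0, -19.6, -4.0]
finger_gap: 0.007
time_s: 25.0
tcp_pos: [0.3936, -0.2845, -0.0043]
tool_rot: [0.769, -0.64, -0.002, -0.0]
contact_force: [-0.4, -0.5, -3.9]
finger_gap: 0.0071
t 25.00 pos [ 0.3936 -0.2845 -0.0043] yaw -79.52 gap 0.0071 F [-0.35 -0.52 -3.89] j [-0.71  0.46  1.95  0.    0.74  0.67]
 tilt deg 0.22 turn units -0.004 | shift now-axes [ 1.441 -0.045  0.026] | in target-yaw axes [ 1.441 -0.045  0.031] dist mm [ 12.3 -56.3  -1.2]
wedge y range pct [-58.4 -58.   49.4  50.2] x [-51.4 -14.2]
post top x [-13.1  25.8] y [-14.7  25.1] z [0.144 0.148]
```

View pics/t26c.png

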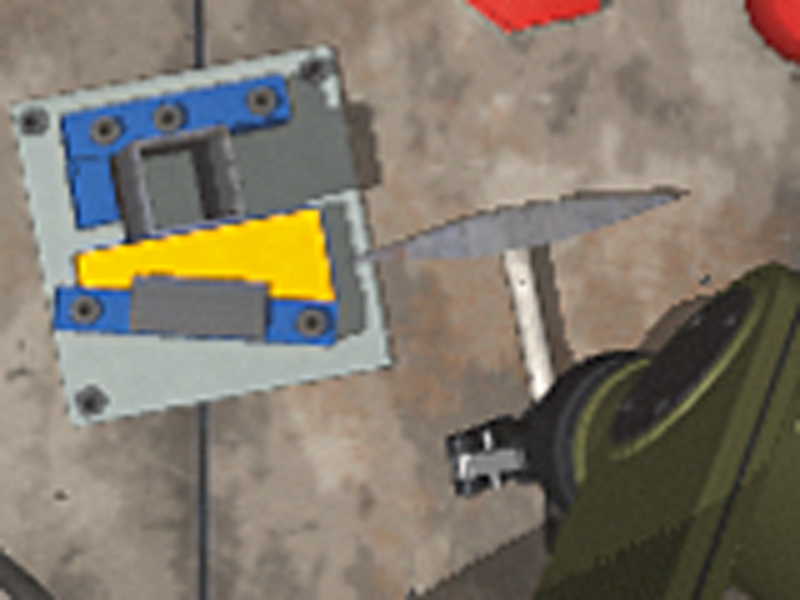

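```bash
python3 -m creep '.4 0 0 0 0;0 0 0 0 0;-.8 0 0 0 0;-.6 0 0 0 0;0 0 0 0 0'; python3 -m creep '.4 0 0 0 0;.6 0 0 0 0;.5 0 0 0 0;0 0 0 0 0;0 0 0 0 0'; python3 plan.py .4471 -.3731 -.0219 -102.4;python3 look.py 27
```

```text
time_s: 25.55
tcp_pos: [0.3953, -0.2554, -0.0013]
tool_rot: [0.767, -0.641, 0.011, 0.001]
contact_force: [4.1, -23.3, -5.2]
finger_gap: 0.0073
time_s: 26.05
tcp_pos: [0.3985, -0.3059, -0.0039]
tool_rot: [0.768, -0.64, -0.001, -0.0]
contact_force: [-1.0, 0.3, -3.8]
finger_gap: 0.0072
t 26.05 pos [ 0.3985 -0.3059 -0.0039] yaw -79.56 gap 0.0072 F [-0.99  0.33 -3.78] j [-0.74  0.47  1.91  0.    0.76  0.65]
 tilt deg 0.06 turn units 3.806 | shift now-axes [ 1.874 -0.891  0.448] | in target-yaw axes [ 1.381 -1.548  0.45 ] dist mm [ 48.6 -67.2 -18. ]
wedge y range pct [-58.  -57.6  50.   51. ] x [-51.4 -14.2]
post top x [-13.1  25.8] y [-14.5  25.1] z [0.143 0.148]
```

View pics/t27c.png

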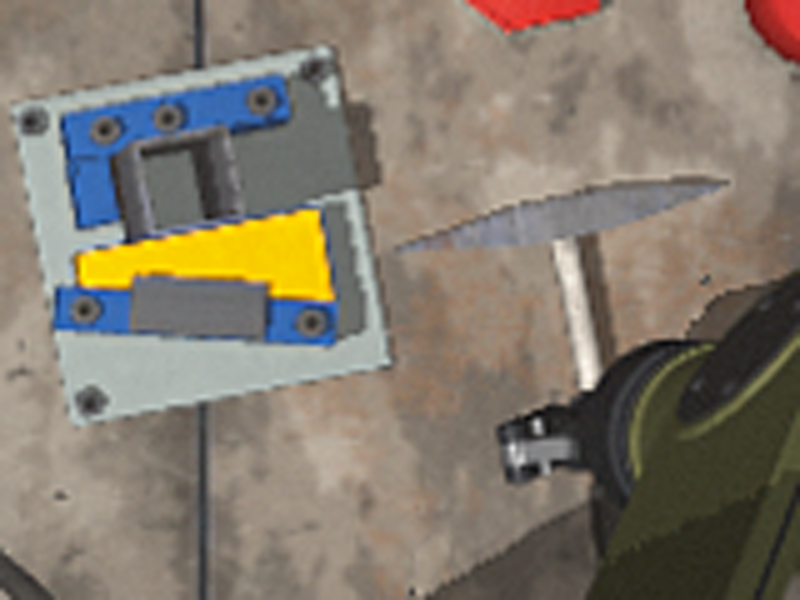

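```bash
python3 -m creep '.5 0 0 0 0;.6 0 0 0 0;.4 0 0 0 0;0 0 .2 0 0;0 0 .15 0 0;0 0 0 0 0'; python3 plan.py .4471 -.3731 -.0219 -79.5
python3 - <<'E'
from h import *
im,d=shot('side','s28');q=proj('side',[.45,-.35,.0105])[0].astype(int)
b=im[q[1]-60:q[1]+60,q[0]-80:q[0]+80,::-1];cv2.imwrite('pics/s28c.png',cv2.resize(b,None,fx=5,fy=5,interpolation=cv2.INTER_CUBIC))
E
```

```text
time_s: 26.7
tcp_pos: [0.4078, -0.3622, -0.0193]
tool_rot: [0.769, -0.639, -0.003, -0.0]
contact_force: [-1.1, -0.2, -4.1]
finger_gap: 0.0075
t 26.70 pos [ 0.4078 -0.3622 -0.0193] yaw -79.49 gap 0.0075 F [-1.07 -0.23 -4.13] j [-0.8   0.54  1.82  0.    0.79  0.58]
 tilt deg 0.32 turn units 0.002 | shift now-axes [ 0.448 -0.916  0.06 ] | in target-yaw axes [ 0.447 -0.916  0.065] dist mm [ 39.3 -10.9  -2.6]
```

View pics/s28c.png

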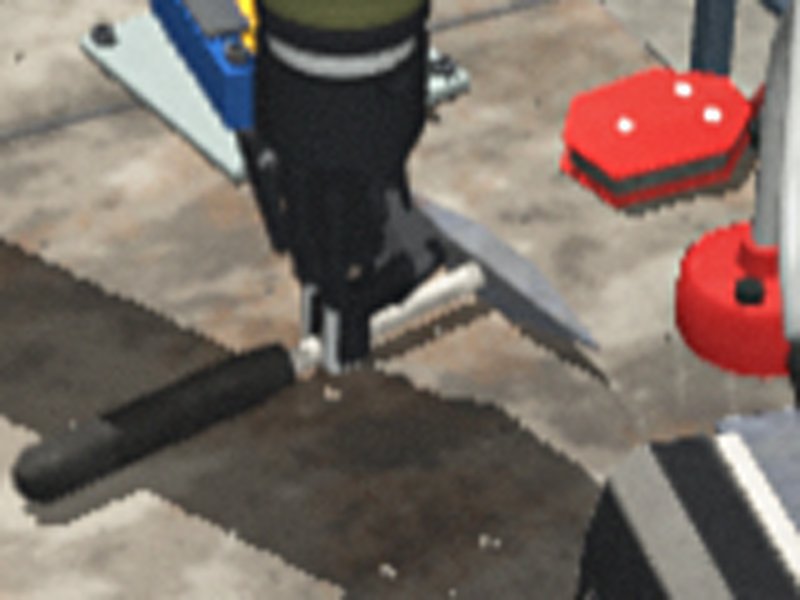

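```bash
python3 -m creep '0 0 .05 0 0;0 0 .05 0 0;0 0 0 0 0'; python3 -m creep '0 0 0 0 0;0 0 0 0 .1;0 0 0 0 .15;0 0 0 0 .2;0 0 0 0 .4;0 0 0 0 .6;0 0 0 0 .6' 20; python3 plan.py .4471 -.3731 -.0219 -79.5
```

```text
time_s: 27.05
tcp_pos: [0.4097, -0.3644, -0.0212]
tool_rot: [0.769, -0.639, -0.0, -0.0]
contact_force: [-1.0, 2.6, 1.3]
finger_gap: 0.0072
time_s: 27.75
tcp_pos: [0.4099, -0.3653, -0.0217]
tool_rot: [0.769, -0.639, 0.0, 0.0]
contact_force: [0.8, 0.8, -0.1]
finger_gap: 0.0506
t 27.75 pos [ 0.4099 -0.3653 -0.0217] yaw -79.50 gap 0.0506 F [ 0.76  0.78 -0.12] j [-0.8   0.54  1.82 -0.    0.78  0.58]
 tilt deg 0.02 turn units 0.001 | shift now-axes [ 0.362 -0.879  0.005] | in target-yaw axes [ 0.362 -0.879  0.005] dist mm [37.2 -7.8 -0.2]
```

Released; raise straight up, then away.

```bash
python3 -m creep '0 0 -.3 0 .6;0 0 -.6 0 .6;0 0 -.9 0 .6;0 0 -1 0 .6;0 0 -1 0 .6;0 0 -1 0 .6;.9 0 0 0 .6;.9 0 0 0 .6;.9 0 0 0 .6;.5 0 0 0 .6;0 0 0 0 .6;0 0 0 0 .6'; python3 plan.py .4471 -.3731 -.0219 -79.5; python3 look.py 29
python3 - <<'E'
from h import *
im,d=shot('side','s29');cv2.imwrite('pics/s29c.png',cv2.resize(im[170:410,200:460,::-1],None,fx=2.4,fy=2.4))
z=np.load('pics/t29.npz');cv2.imwrite('pics/t29w.png',cv2.resize(z['im'][180:400,260:560,::-1],None,fx=2.5,fy=2.5))
C=cloud('top',z['d']);R2=np.array([[np.cos(.1833),-np.sin(.1833)],[np.sin(.1833),np.cos(.1833)]]);PK=np.array([.4964,-.1155])
E
python3 pf.py s29 .06 .14; python3 vert.py s29 .5015 -.1100 10.5 .008
```

```text
time_s: 28.95
tcp_pos: [0.4327, -0.4904, 0.1705]
tool_rot: [0.769, -0.64, -0.0, -0.0]
contact_force: [-0.0, 0.7, -0.3]
finger_gap: 0.0516
t 28.95 pos [ 0.4327 -0.4904  0.1705] yaw -79.53 gap 0.0516 F [-0.05  0.66 -0.34] j [-0.91  0.44  1.38  0.    1.32  0.48]
 tilt deg 0.06 turn units -0.006 | shift now-axes [-2.814 -0.888  4.812] | in target-yaw axes [-2.819 -0.889  4.809] dist mm [  14.4  117.3 -192.4]
wedge y range pct [-58.  -57.6  50.   51. ] x [-51.4 -14.2]
post top x [-13.1  25.8] y [-14.7  25.3] z [0.144 0.148]
z 0.060-0.080 n 136 x pct5/95 [-15.2  -8.5  22.5]  y pct 5/50/95 [-19.2 -13.9  19.1]
z 0.080-0.100 n 143 x pct5/95 [-15.8  -7.4  24.6]  y pct 5/50/95 [-19.  -14.   20.1]
z 0.100-0.120 n 146 x pct5/95 [-15.9  -7.3  25.5]  y pct 5/50/95 [-19.7 -15.1  18.9]
z 0.120-0.140 n 192 x pct5/95 [-16.1   0.3  25.5]  y pct 5/50/95 [-19.  -12.   22.8]
```

View pics/s29c.png

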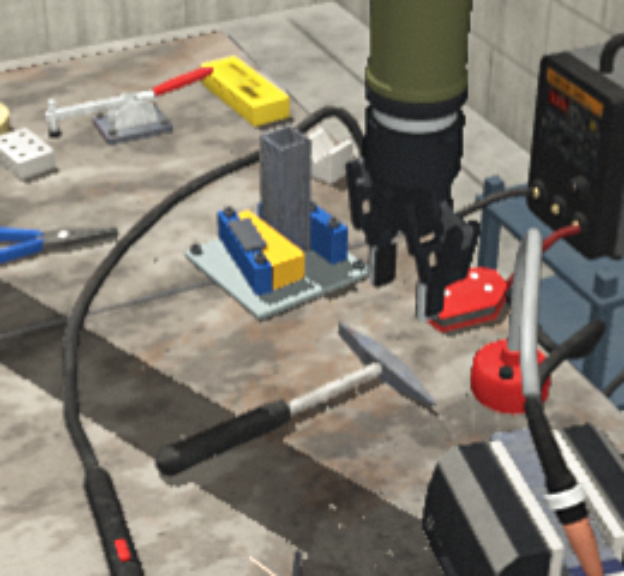

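View pics/t29w.png

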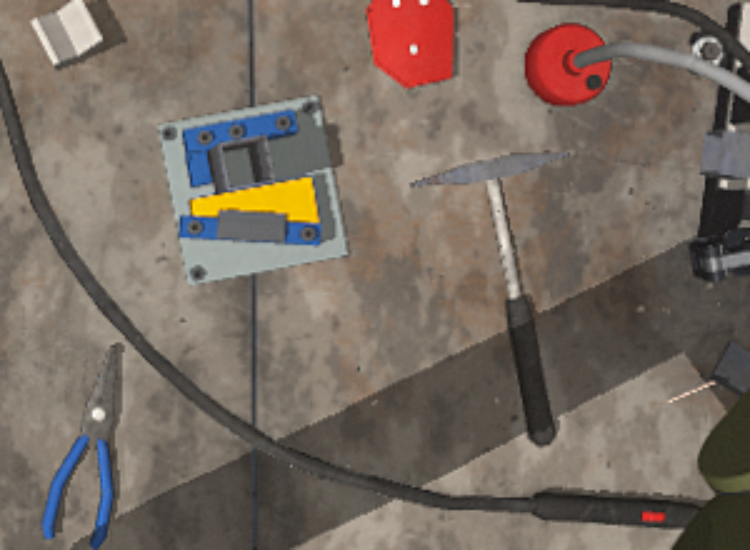

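View pics/s29v.png

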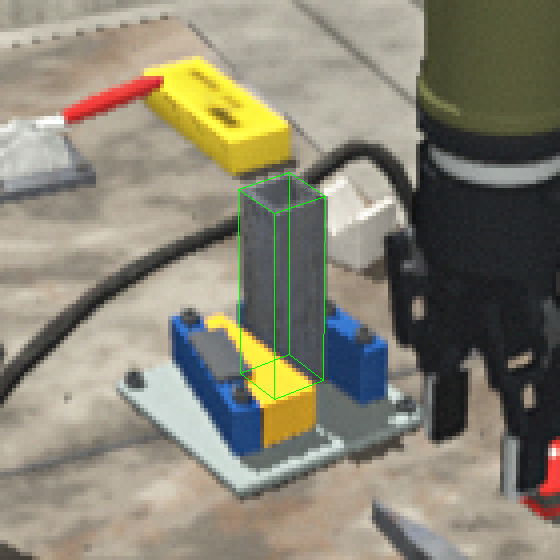

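Run:
```python
from h import *
R2=np.array([[np.cos(.1833),-np.sin(.1833)],[np.sin(.1833),np.cos(.1833)]]);PK=np.array([.4964,-.1155])
for t in('top0','t22','t24','t25','t29'):
    z=np.load(f'pics/{t}.npz');im=z['im'];C=cloud('top',z['d']);Q=(C[...,:2]-PK)@R2*1000
    hsv=cv2.cvtColor(im,cv2.COLOR_RGB2HSV);y=(hsv[...,0]>18)&(hsv[...,0]<32)&(hsv[...,1]>150)&(abs(Q[...,0])<80)&(Q[...,1]>-130)&(Q[...,1]<60)
    y=cv2.morphologyEx(y.astype(np.uint8),cv2.MORPH_OPEN,np.ones((3,3)))>0
    vs,us=np.nonzero(y);W=np.array([at_z('top',u,v,.042)[:2] for u,v in zip(us,vs)]);W=(W-PK)@R2*1000
    f=W[(W[:,1]>-50)&(W[:,1]<-20)];print(t,np.percentile(W[:,1],[.5,99.5]).round(1),'face x (y -50..-20)',np.percentile(f[:,0],98).round(1))
    for tag,c in(('vb',(288,192)),('wm',(424,194))):
        m=C[c[1]-22:c[1]+22,c[0]-25:c[0]+25];mm=m[...,2]>.014;print(tag,np.median(m[mm][:,:2],0).round(4),end=' ')
    print()
```

```text
top0 [-100.3    6. ] face x (y -50..-20) -25.2
vb [0.6242 0.0393] wm [ 0.6267 -0.2763] 
t22 [-100.3    6. ] face x (y -50..-20) -25.0
vb [0.6245 0.0394] wm [ 0.6266 -0.2762] 
t24 [-60.6  48. ] face x (y -50..-20) -15.4
vb [0.6242 0.0393] wm [ 0.6267 -0.2767] 
t25 [-58.4  50.2] face x (y -50..-20) -14.9
vb [0.6241 0.0394] wm [ 0.6265 -0.2765] 
t29 [-58.  51.] face x (y -50..-20) -14.6
vb [0.6242 0.0393] wm [ 0.6267 -0.2768]
```

Run:
```python
from h import *
z=np.load('pics/t29.npz');im=z['im'];C=cloud('top',z['d'])
q=proj('top',[.503,-.11,.148])[0];print(q)
x0,y0=int(q[0])-22,int(q[1])-22
b=cv2.resize(im[y0-6:y0+50,x0-12:x0+56,::-1],None,fx=11,fy=11,interpolation=cv2.INTER_CUBIC);cv2.imwrite('pics/t29p.png',b)
m=((C[...,2]>.125)&(C[...,2]<.165)).astype(np.uint8);m[:y0-10]=0;m[y0+50:]=0;m[:,:x0-10]=0;m[:,x0+50:]=0
vs,us=np.nonzero(m);W=np.array([at_z('top',u,v,.148)[:2] for u,v in zip(us,vs)],np.float32)
c,s,a=cv2.minAreaRect(W);R2=np.array([[np.cos(.1833),-np.sin(.1833)],[np.sin(.1833),np.cos(.1833)]]);print(c,s,a,(np.array(c)-[.4964,-.1155])@R2*1000,len(vs))
```

```text
[358.67899543 243.94665399]
(0.5016588568687439, -0.10861650109291077) (0.039961569011211395, 0.04188505932688713) 10.277434349060059 [6.42544974 5.80962377] 156
```

View pics/t29p.png

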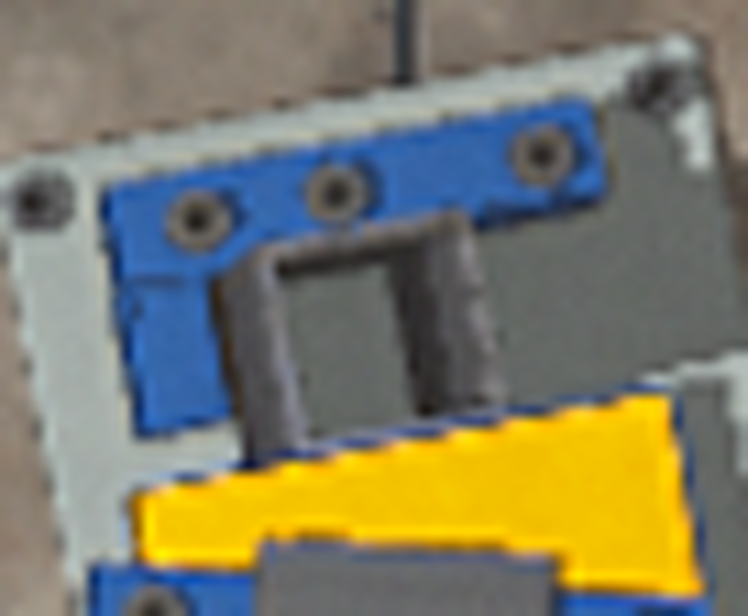

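```bash
python3 - <<'E'
from h import *
z=np.load('pics/t29.npz');C=cloud('top',cv2.medianBlur(z['d'],3))
for n,(u,v) in dict(head=(492,168),tipL=(440,178),tipR=(540,159),shaft=(503,240),shaft2=(512,285),handle=(530,380),hend=(540,430)).items():
    uu,vv=int(260+u/2.5),int(180+v/2.5);print(n,C[vv,uu].round(4))
E
python3 - <<'E'
from station import r
s=r.read_state();print(s['time_s'],s['contact_force']);print(r.close_job())
E
```

```text
head [ 0.5001 -0.3445  0.021 ]
tipL [ 0.4914 -0.2985  0.0182]
tipR [ 0.5091 -0.3933  0.0162]
shaft [ 0.4338 -0.3562  0.0169]
shaft2 [ 0.3924 -0.3637  0.0129]
handle [ 0.3063 -0.3785  0.0232]
hend [ 0.261  -0.3867  0.0262]
29.05 [-0.60797243  0.40302977 -0.1592094 ]
the job is handed in; nothing more can be done
None
```

The post stands clamped in the pocket, the hammer is back on the table, and the job was handed in at about 29 s. No verdict is reported.

**What I did**
- **Post:** I gripped it near one end at 20 N and lifted. It swung down only part way, to about 37° off vertical. I nudged its lower end against the outer face of the fence to bring it upright, then lowered it into the pocket, pressed it flat and let go.
- **Wedge:** I picked up the hammer and gave the wedge's butt six separate taps. The wrist read 14 to 23 N on the last four. The wedge advanced about 44 mm and did not visibly move on the last three taps.
- **Hammer:** I laid it down flat, well clear of the fixture, and backed the arm off.

**Last checks from the camera images**
- **Post:** upright to within about 1° and square to the fence. Its centre is about 6 mm across and 2 to 6 mm along from the pocket centre.
- **Hammer:** the top of the head is at 21 mm and the top of the shaft at 13 to 17 mm. The nearest tip is more than 40 mm from the fixture.
- **V-block and magnet:** neither moved; both are within 1 mm of where they started.

**Disagreements**
- **Fingertip height:** with the gripper part closed, the camera put the tips about 25 mm higher than the reported TCP. I worked from the camera and contact forces instead, but the post was still gripped a little above its centre line.
- **Wedge travel:** it came to about 44 mm, against the stated tight point of about 50 mm.
- **Clamping force:** the force of the wedge on the post could not be measured. I judged it tight because the wedge stopped moving under 18 to 23 N taps.

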